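Clear the soap display trays off the shop counter

TASK

Gather all the soap bars in the blue basin: tip those on the blue-handled display tray straight off it into the basin, and add any that lie on the counter. Put that tray and every other display tray away, each in its own lane of the counter rack, sliding it in front first so that its own edge lifts the yellow catch and the catch drops behind it. Keep the gripper off the catches, and leave the jar, the tin and the parcel where they are.

Things in the scene. Friction and masses are not known exactly. Their poses are not given: they have to be found in the camera images.
- trayA_grip (a point): White tray 120 x 84 mm, blue grip fin; open at its front (+x), 20 mm high, 6 mm thick side and rear walls, 4 mm floor; 0.2 kg. Fin: mid rear wall, 12 mm thick (x), 28 mm wide (y), top 75 mm above the underside. This point: on the fin, 55 mm above the underside, 54 mm behind the tray's centre, 6 mm ahead of its rear face. Holds the bars.
- trayA_lip (a point): Middle of the front edge of the blue-finned tray, on its floor's upper face; 114 mm ahead (+x) of trayA_grip and 51 mm below it. The bars slide off here; they start to slide at a tilt of about 15 to 20 degrees.
- trayB_grip (a point): White tray 120 x 84 mm, red grip fin; open at its front (+x), 20 mm high, 6 mm thick side and rear walls, 4 mm floor; 0.2 kg. Fin: mid rear wall, 12 mm thick (x), 28 mm wide (y), top 75 mm above the underside. This point: on the fin, 55 mm above the underside, 54 mm behind the tray's centre, 6 mm ahead of its rear face. Empty; may be absent.
- trayC_grip (a point): White tray 120 x 84 mm, red grip fin; open at its front (+x), 20 mm high, 6 mm thick side and rear walls, 4 mm floor; 0.2 kg. Fin: mid rear wall, 12 mm thick (x), 28 mm wide (y), top 75 mm above the underside. This point: on the fin, 55 mm above the underside, 54 mm behind the tray's centre, 6 mm ahead of its rear face. Empty; may be absent.
- basin_in (a point): Centre of the inner floor (5 mm above the counter) of the loose round blue basin: 190 mm across its rim, 156 mm across its foot, 65 mm high, wall 4 mm, 0.6 kg.
- bar0_center (a point): Centre of a wrapped soap bar (green with a white paper band), 28 x 54 x 20 mm (x, y, z), 70 g, lying flat loose on trayA; may be absent.
- bar1_center (a point): Centre of a wrapped soap bar (yellow with a white paper band), 28 x 54 x 20 mm (x, y, z), 70 g, lying flat loose on trayA; may be absent.
- bar2_center (a point): Centre of a wrapped soap bar (green with a white paper band), 28 x 54 x 20 mm (x, y, z), 70 g, lying flat loose on trayA; may be absent.
- bar3_center (a point): Centre of a wrapped soap bar (yellow with a white paper band), 28 x 54 x 20 mm (x, y, z), 70 g, lying flat on the counter; may be absent.
- bar4_center (a point): Centre of a wrapped soap bar (green with a white paper band), 28 x 54 x 20 mm (x, y, z), 70 g, lying flat on the counter; may be absent.
- lane0 (a point): Lane 0 of the rack (rightmost, lowest y): where the grip point of a fully parked tray lies, 55 mm above the counter. x points into the rack; a tray slides in along +x with the same heading. Clear width 90 mm; side walls (42 mm high) begin 9 mm behind (-x) this point, thin 28 mm high lead-in fins 35 mm behind it.
- catch0 (a joint): Yellow gravity catch of lane 0, rad: 0 = dropped (toe's bottom 8 mm above the counter, 12 mm below a tray's rim), grows as it lifts. The front end of a tray's left side wall lifts it as the tray slides in (a few N); it rides on the rim at about 0.2 rad and falls behind the rear wall when the tray is home.
- catch0_toe (a point): Toe of catch 0 (13 mm wide along y), centre of its upright face plate: when dropped, 16 mm behind (-x) and 36.5 mm left (+y) of lane0, 18 mm above the counter; its ramp reaches 27 mm further towards -x. Its arm runs inward over the tray's left wall to the hinge.
- lane1 (a point): Lane 1 of the rack (middle): where the grip point of a fully parked tray lies, 55 mm above the counter. x points into the rack; a tray slides in along +x with the same heading. Clear width 90 mm; side walls (42 mm high) begin 9 mm behind (-x) this point, thin 28 mm high lead-in fins 35 mm behind it.
- catch1 (a joint): Yellow gravity catch of lane 1, rad: 0 = dropped (toe's bottom 8 mm above the counter, 12 mm below a tray's rim), grows as it lifts. The front end of a tray's left side wall lifts it as the tray slides in (a few N); it rides on the rim at about 0.2 rad and falls behind the rear wall when the tray is home.
- catch1_toe (a point): Toe of catch 1 (13 mm wide along y), centre of its upright face plate: when dropped, 16 mm behind (-x) and 36.5 mm left (+y) of lane1, 18 mm above the counter; its ramp reaches 27 mm further towards -x. Its arm runs inward over the tray's left wall to the hinge.
- lane2 (a point): Lane 2 of the rack (leftmost, highest y): where the grip point of a fully parked tray lies, 55 mm above the counter. x points into the rack; a tray slides in along +x with the same heading. Clear width 90 mm; side walls (42 mm high) begin 9 mm behind (-x) this point, thin 28 mm high lead-in fins 35 mm behind it.
- catch2 (a joint): Yellow gravity catch of lane 2, rad: 0 = dropped (toe's bottom 8 mm above the counter, 12 mm below a tray's rim), grows as it lifts. The front end of a tray's left side wall lifts it as the tray slides in (a few N); it rides on the rim at about 0.2 rad and falls behind the rear wall when the tray is home.
- catch2_toe (a point): Toe of catch 2 (13 mm wide along y), centre of its upright face plate: when dropped, 16 mm behind (-x) and 36.5 mm left (+y) of lane2, 18 mm above the counter; its ramp reaches 27 mm further towards -x. Its arm runs inward over the tray's left wall to the hinge.
- rack: Grey rack fixed to the counter, three lanes 98 mm apart, no floor (trays slide on the counter). Origin on the counter under the centre of a tray parked in the middle lane. x points inward, away from the mouths. Back stop 62 mm ahead of the origin (a parked tray has about 2 mm of play to it); roof, 46 mm high, from the origin inward.
- jar: Clear jar with yellow cap, 80 mm across and 120 mm high, origin under its centre; bystander.
- tin: Tin with red band, 72 mm across and 100 mm high, origin under its centre; bystander.
- parcel: Cardboard parcel 70 x 260 x 60 mm, origin under its centre; bystander beyond the rack.

How it is judged:
By the outcome, as a careful person would: the job done as asked, in the order asked, and still so for the second after the job is handed in, with the robot touching nothing.
Of bar0, bar1, bar2 only 1 to 3 are there at a start; the rules pass over those that are not, and their reading is None.
Of bar3, bar4 only 1 to 2 are there at a start; the rules pass over those that are not, and their reading is None.
Of trayB, trayC only 1 to 2 are there at a start; the rules pass over those that are not, and their reading is None.
At some moment in a run one of trayB, trayC, basin may be knocked a few centimetres aside while the robot is not near it.
It also fails if it takes over 210 s, if anything falls off the work surface, if the arm or the gripper's body presses on something with over 40 N, if the wrist force passes 120 N, or if a joint passes its speed limit or range.

ROBOT

A 6-joint arm with a two-finger parallel gripper is mounted at the origin on the work surface. World frame = base frame: x ahead of the robot, y to its left, z up, the work surface at z = 0. Lengths are in mm, angles in rad, forces in N, time in s.
With the tool pointing down it reaches from about 275 to 750 mm from the base axis. Payload 10.2 kg.
Tool frame: the origin (TCP) lies at the centre of the arm's flange, where the gripper is bolted on; the fingertips stand ctrl.tip_reach ahead of it and the grasp point (between the pads) lies 155 mm ahead of it (ctrl.tip_reach is the distance from the TCP to the fingertips, in mm); z points along the fingers, y is the direction in which the jaws open and shut (so a half turn about z gives the same grasp; the last joint's range is limited). The gripper opens to 85 mm and grips with 20 to 120 N. Pads are 22 mm wide; open, the fingers measure 114 mm over their backs; the gripper's body (76 mm by 85 mm) begins 54 mm behind the grasp point. The pads swing forward as they close: fully open they stand 13 mm farther back than shut.
Start: joints at [1.019, 0.313, 1.498, -0, 1.331, -0.223], TCP at [169.54, 496.879, 404.694] pointing down, gripper open.
Joint ranges: [-2.94, 2.94], [-0.97, 2.17], [0.19, 2.56], [-1.23, 4.37], [0.02, 3.11], [-2.88, 2.88]. Speed limits (rad/s): [2.39, 2.39, 3.01, 3.14, 3.14, 3.14].

INTERFACE

Orientations are given as a unit quaternion [w, x, y, z].
In Python, from rig import ctrl, viewer gives the robot as it stands.
- The arm moves only by the tool drive_tool, never from a script. Its argument "rows" is a list that holds one entry, the list of rows, each a list of 6 numbers: the shift along the world's x, y, z normalised to -1 to 1, where 1 is 0.1 m, then the turn, a rotation vector about the world's x, y, z normalised to -1 to 1, where 1 is 90 degrees. A call has 1 to 10 rows; each row is the pose to reach, as a shift and turn from the pose measured when the call began; what a row does not reach only later rows make up. A row lasts 1/8 s, in which the tool goes at most 62.5 mm and 10.7 degrees, less where a joint would pass 70% of its speed; a pose out of reach is approached as far as the arm can. A call with a number of a shift or a turn outside -1 to 1 is refused whole. A call with a gripper value outside its range is refused whole. "fingers" is the opening, from -1 (shut) to 1 (fully open), set as the call begins (left out, the last holds). The fingers move at their own pace and stop on an object; "force" is the grip in N (left out, the last holds). Time passes only in rows, so rows that repeat a pose let the fingers close. It gives the time, the measured TCP pose, the force and the opening at its end, in the units of the state.
- ctrl.sense(): the state, without advancing time (a new reading comes with each control period).
- viewer.capture(name): name is "side" or "top" or "wrist"; returns the picture (480x640x3 uint8, red, green, blue); there is no depth.
- viewer.calibration(name): a dict with "mtx" (3x3 intrinsics, pixels), "extrinsics" (4x4, takes a point from camera to world coordinates). Camera axes: x right, y up, looking along -z (the intrinsics and any distortion apply to the point x, -y, -z); pixel columns grow to the right and rows downward; lengths in mm; the calibration is good to about 2 mm. A picture is of the moment at which its call begins: read the wrist's pose just before it. calibration takes no time and is no camera call; for the wrist camera it gives the pose at the moment of the call.
- ctrl.finish_job(): hands the job in, once; it reports no verdict.
The state is a dict: "time_s": time; "joints": joint angles; "dq": joint speeds; "tau": joint torques, N m; "eef_pos": TCP position; "ee_rot": TCP orientation; "force": force on the tool from outside, world axes, zero at the start; "wrist_torque": the same for the moment, N m; "grip_width": opening from 0.0 (shut) to 1.0 (fully open).
Only numpy, scipy, OpenCV 4.12 (cv2) and the standard library are available. Lean on these libraries where they do the work, as an engineer would, in place of code of your own. Each camera call takes 0.05 s, during which the arm holds its last target.

## Working session

There is one attempt and no reset: what is moved stays moved. The work goes in short steps, Python scripts to look and compute and a tool call to move; the robot and the scene stay as the last step left them, time stands still between calls to the robot, and variables do not carry over. Pictures are saved under pics/ and viewed, and the job is handed in when it is done.

Besides the shell and the picture viewer there is one more tool, called by a JSON object that holds its "api" and its "payload", one argument or row to a line. drive_tool: Moves the arm, as the interface text tells. Scaled input: -1 to 1 covers 0.1 m each way for a shift and 90 degrees each way for a turn. Its arguments: {"type":"object","properties":{"rows":{"type":"array","items":{"type":"array","items":{"type":"array","items":{"type":"number"}}}},"fingers":{"type":"number"},"force":{"type":"number"}},"required":["rows"]}

```bash
ls; mkdir -p pics; python3 - <<'E'
from rig import ctrl, viewer
import cv2
s=ctrl.sense(); print(s, ctrl.tip_reach)
for n in ("top","side","wrist"):
    im=viewer.capture(n); cv2.imwrite(f"pics/{n}0.png",im[:,:,::-1])
    c=viewer.calibration(n); print(n,c)
E
```

```text
pics
{'time_s': 0.0, 'joints': array([ 1.01862698e+00,  3.13439346e-01,  1.49847605e+00,  2.58265740e-05,
        1.33097346e+00, -2.23394710e-01]), 'dq': array([ 0.00263115, -0.00029365, -0.00031607,  0.00069956, -0.00290981,
       -0.0010644 ]), 'tau': array([ 7.38417675e-04, -4.12270153e+01, -2.59740865e+01, -1.47239180e-04,
        4.20306606e-03, -4.76114474e-05]), 'eef_pos': array([169.49612021, 496.83799118, 404.1257087 ]), 'ee_rot': array([-2.56680462e-04,  1.63650939e-01,  9.86518094e-01, -5.95236082e-04]), 'force': array([-0.69748455,  0.02856137,  0.67664592]), 'wrist_torque': array([-0.03896977,  0.0131079 , -0.00589385]), 'grip_width': 0.999250916517836} 173.4
top {'mtx': array([[589.54094411,   0.        , 322.03969485],
       [  0.        , 589.54094411, 237.16194117],
       [  0.        ,   0.        ,   1.        ]]), 'extrinsics': array([[-2.23523177e-02,  9.81703575e-01, -1.89099089e-01,
         3.89615517e+02],
       [-9.99593870e-01, -2.52897408e-02, -1.31348549e-02,
        -2.49910689e+01],
       [-1.76768010e-02,  1.88728696e-01,  9.81870159e-01,
       
[... 454 characters left out ...]
2],
       [ 1.70723250e-02,  6.87983910e-01,  7.25525103e-01,
         8.98536554e+02],
       [ 0.00000000e+00,  0.00000000e+00,  0.00000000e+00,
         1.00000000e+00]])}
wrist {'mtx': array([[379.73036043,   0.        , 319.28291763],
       [  0.        , 379.73036043, 238.67546435],
       [  0.        ,   0.        ,   1.        ]]), 'extrinsics': array([[ 3.22201493e-01, -8.97178009e-01, -3.02089089e-01,
         9.19870291e+01],
       [ 9.46670791e-01,  3.05092634e-01,  1.03599703e-01,
         5.24197456e+02],
       [-7.82219407e-04, -3.19358896e-01,  9.47633518e-01,
         3.73056969e+02],
       [ 0.00000000e+00,  0.00000000e+00,  0.00000000e+00,
         1.00000000e+00]])}
```

View pics/top0.png

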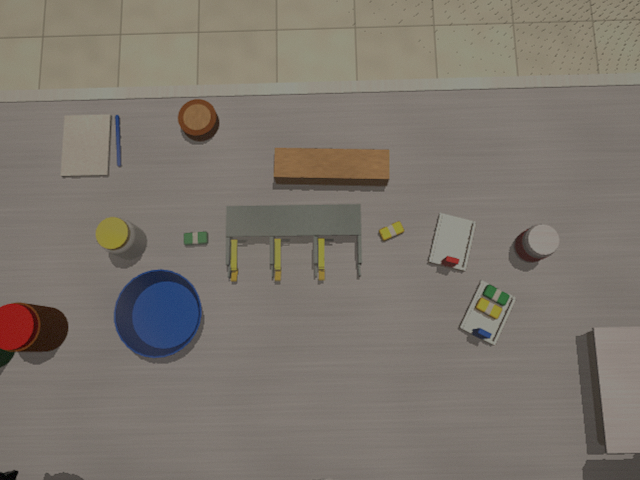

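View pics/side0.png

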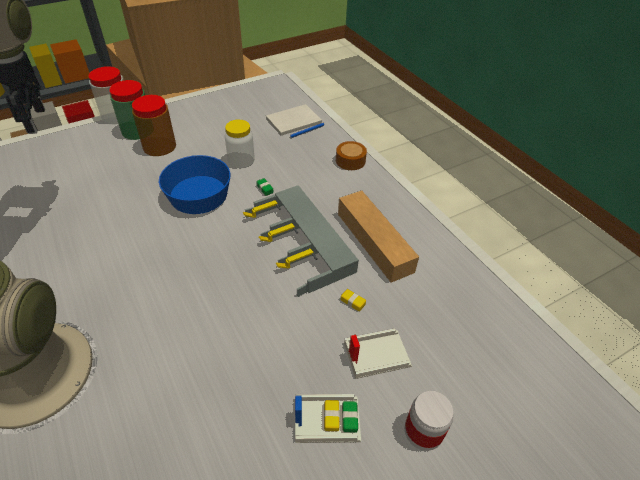

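View pics/wrist0.png

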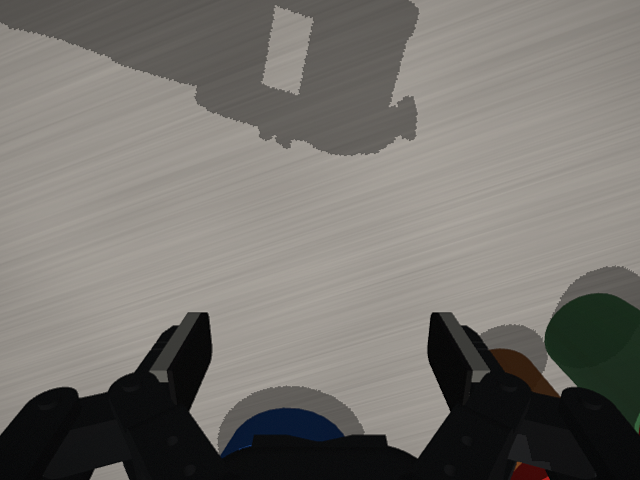

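The top view shows the basin at (159,313), a green bar at (195,238) and a yellow bar at (391,231). The red tray is at (452,242), the blue tray with two bars at (488,312), and the rack at (227–361, 205–280). I'll enlarge these next.

```bash
cat > h.py <<'E'
import numpy as np, cv2
from rig import ctrl, viewer
from scipy.spatial.transform import Rotation as R
def ray(c,u,v):
    K=c['mtx'];E=c['extrinsics']
    d=np.array([(u-K[0,2])/K[0,0],-(v-K[1,2])/K[1,1],-1.])
    return E[:3,3],E[:3,:3]@d
def px(c,u,v,z):
    o,d=ray(c,u,v); return o+d*(z-o[2])/d[2]
def proj(c,p):
    E=c['extrinsics'];q=E[:3,:3].T@(np.array(p,float)-E[:3,3]);K=c['mtx']
    return K[0,0]*q[0]/-q[2]+K[0,2], K[1,1]*q[1]/q[2]+K[1,2]
def crop(im,x0,y0,x1,y1,k,name):
    cv2.imwrite(name,cv2.resize(im[y0:y1,x0:x1,::-1],None,fx=k,fy=k,interpolation=cv2.INTER_CUBIC))
def rot():
    q=ctrl.sense()['ee_rot']; return R.from_quat([q[1],q[2],q[3],q[0]])
E
python3 - <<'E'
import cv2
im=cv2.imread('pics/top0.png')
for n,(x0,y0,x1,y1) in dict(a=(420,200,570,350),r=(215,195,415,295),b=(100,210,230,370)).items():
    k=dict(a=4,r=4,b=3.7)[n]
    cv2.imwrite(f'pics/c_{n}.png',cv2.resize(im[y0:y1,x0:x1],None,fx=k,fy=k,interpolation=cv2.INTER_CUBIC))
E
```

```text
(no output)
```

View pics/c_a.png

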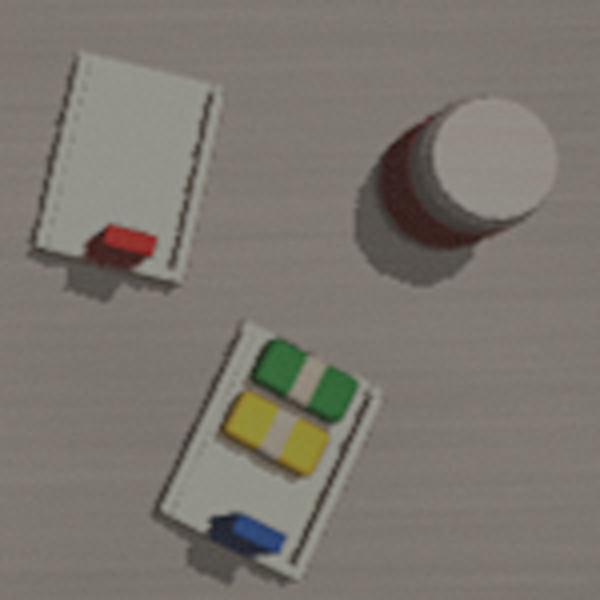

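View pics/c_r.png

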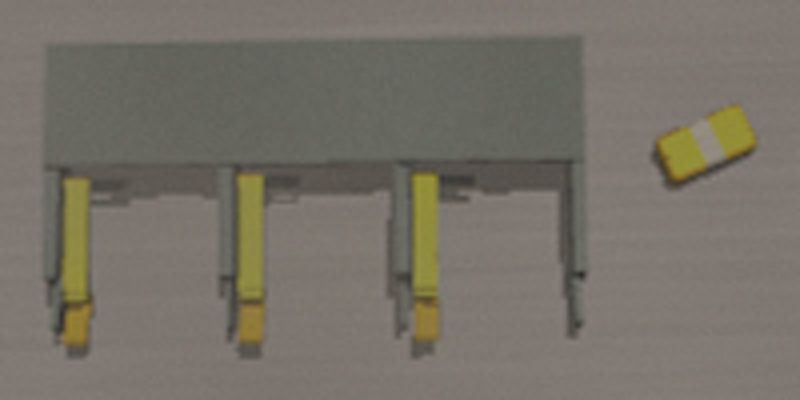

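View pics/c_b.png

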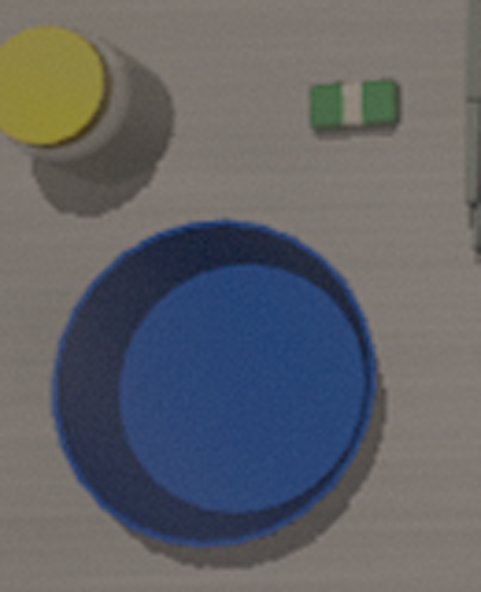

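```bash
cat > m1.py <<'E'
from h import *
c=viewer.calibration('top')
def P(x0,y0,k,pts,z): return np.array([px(c,x0+(x+.5)/k-.5,y0+(y+.5)/k-.5,z) for x,y in pts])
np.set_printoptions(precision=1,suppress=True)
def rep(n,p):
    print(n,'center',p.mean(0)); print(p[:,:2].tolist())
def tray(n,p): # RL,RR,FR,FL
    rep(n,p); h=(p[3]-p[0])+(p[2]-p[1]); print(' heading deg',np.degrees(np.arctan2(h[1],h[0])),'len',np.linalg.norm(p[3]-p[0]),np.linalg.norm(p[2]-p[1]),'w',np.linalg.norm(p[1]-p[0]),np.linalg.norm(p[2]-p[3]))
    a=np.arctan2(h[1],h[0]); print(' grip', p.mean(0)[:2]-54*np.array([np.cos(a),np.sin(a)]))
tray('A',P(420,200,4,[(160,510),(297,578),(379,390),(246,320)],20))
tray('B',P(420,200,4,[(33,250),(180,287),(221,88),(81,54)],20))
rep('finA',P(420,200,4,[(245,515),(285,535),(277,555),(235,538)],75))
rep('finB',P(420,200,4,[(112,226),(157,234),(153,252),(107,244)],75))
r=P(215,195,4,[(45,165),(583,160),(582,36),(47,38)],46); rep('roof',r)
d=r[0]-r[1]; print('rack y-dir', np.degrees(np.arctan2(d[1],d[0])),np.linalg.norm(d)); 
rep('toes end',P(215,195,4,[(77,345),(250,343),(425,341)],10))
rep('bar yellow',P(215,195,4,[(656,152),(742,104),(757,143),(672,183)],20))
rep('bar green',P(100,210,3.7,[(311,86),(396,80),(399,122),(313,127)],20))
rep('basin rim LRTB',P(100,210,3.7,[(53,385),(376,380),(225,220),(210,545)],65))
rep('basin floor',P(100,210,3.7,[(119,390),(364,385),(243,264),(235,512)],5))
rep('jar',P(100,210,3.7,[(47,86)],120))
rep('tin',P(420,200,4,[(495,158)],100))
E
python3 m1.py
```

```text
A center [ 465.6 -367.3   20. ]
[[433.65299224679336, -304.5063265228706], [395.354482216074, -376.3725470039288], [496.36745168175264, -429.3100696860531], [536.9326539699236, -359.0438031432299]]
 heading deg -27.74812113050164 len 116.79479817937296 114.04385694983553 w 81.43420360515093 81.1349730421309
 grip [ 417.8 -342.2]
B center [ 623.9 -299.6   20. ]
[[579.1519083992497, -243.21858249204215], [556.2877553391243, -323.76332288988533], [669.1162663507897, -354.5917647839759], [690.9598737835704, -276.7508002649269]]
 heading deg -15.987552076587804 len 116.7280204241879 116.96437802479366 w 83.72708463163396 80.84775162571485
 grip [ 572.  -284.7]
finA center [ 417.3 -344.3   75. ]
[[428.1919848148311, -337.00882969294435], [417.37295870710267, -357.09384335598384], [407.16110297149015, -352.1472969525333], [416.41976875585567, -330.9290405069481]]
finB center [ 575.8 -287.5   75. ]
[[583.1560235214745, -277.0992629394309], [578.2102372111949, -300.8856493372883], [568.5195481707814, -298.107157951704], [573.4621502864959, -273.817417418258]]
roof center [679.1  56.1  46. ]
[
[... 626 characters left out ...]
1873, 307.49581118840507], [662.652831065584, 255.03317260035104], [636.3020302584072, 252.80019148071406], [634.5363874096022, 305.696262279898]]
basin rim LRTB center [477.6 347.6  65. ]
[[477.6921948792268, 442.5555567441248], [476.1613845954107, 254.44065244464096], [571.8403573001211, 345.09152462928125], [384.54816543871937, 348.1605774921762]]
basin floor center [477.9 350.3   5. ]
[[477.898105609961, 424.2355966442604], [477.41701449299643, 274.93292701231826], [552.9655731396201, 350.7231983727431], [403.413731294714, 351.3545442555774]]
jar center [643.5 433.3 120. ]
[[643.5203876131939, 433.2577045187918]]
tin center [ 610.5 -475.8  100. ]
[[610.5217249200123, -475.7529972481744]]
```

Two bars sit on tray A, tray B is the only red tray, and two bars are on the counter. The sizes agree with the given ones. I'll go to tray A, staying high.

{"api": "drive_tool", "payload": {
  "rows": [
    [[0.5, -0.5, 0, 0, 0, -0.12], [1, -1, 0, 0, 0, -0.24], [1, -1, 0, 0, 0, -0.36], [1, -1, 0, 0, 0, -0.4]]
  ],
  "fingers": 1
}}

```text
time_s: 0.65
eef_pos: [270.5, 395.9, 404.2]
ee_rot: [-0.0, 0.463, 0.886, -0.001]
force: [0.3, 0.6, 1.1]
grip_width: 1.003
```

{"api": "drive_tool", "payload": {
  "rows": [
    [[0.5, -0.5, 0, 0, 0, -0.12], [1, -1, 0, 0, 0, -0.24], [1, -1, 0, 0, 0, -0.36], [1, -1, 0, 0, 0, -0.4]]
  ]
}}

```text
time_s: 1.15
eef_pos: [371.5, 294.8, 403.9]
ee_rot: [-0.001, 0.717, 0.698, -0.001]
force: [-0.1, -0.1, 0.1]
grip_width: 0.998
```

{"api": "drive_tool", "payload": {
  "rows": [
    [[0.25, -0.5, 0, 0, 0, -0.1], [0.5, -1, 0, 0, 0, -0.2], [0.5, -1, 0, 0, 0, -0.3]]
  ]
}}

```text
time_s: 1.52
eef_pos: [422.8, 192.2, 403.7]
ee_rot: [-0.001, 0.862, 0.507, -0.001]
force: [0.5, 0.4, -0.5]
grip_width: 1.0
```

{"api": "drive_tool", "payload": {
  "rows": [
    [[0, -0.5, 0, 0, 0, 0], [0, -1, 0, 0, 0, 0], [0, -1, 0, 0, 0, 0]]
  ]
}}

```text
time_s: 1.9
eef_pos: [422.9, 90.0, 403.6]
ee_rot: [-0.0, 0.863, 0.505, -0.001]
force: [0.9, -0.1, -0.6]
grip_width: 0.998
```

{"api": "drive_tool", "payload": {
  "rows": [
    [[0, -0.5, 0, 0, 0, 0], [0, -1, 0, 0, 0, 0], [0, -1, 0, 0, 0, 0]]
  ]
}}

```text
time_s: 2.28
eef_pos: [423.0, -11.5, 403.4]
ee_rot: [-0.001, 0.864, 0.503, -0.001]
force: [-0.2, 1.4, 0.1]
grip_width: 0.996
```

{"api": "drive_tool", "payload": {
  "rows": [
    [[0, -0.5, 0, 0, 0, 0], [0, -1, 0, 0, 0, 0], [0, -1, 0, 0, 0, 0]]
  ]
}}

```text
time_s: 2.65
eef_pos: [423.3, -112.5, 403.2]
ee_rot: [-0.001, 0.865, 0.502, -0.001]
force: [-0.4, 0.0, 0.4]
grip_width: 0.996
```

{"api": "drive_tool", "payload": {
  "rows": [
    [[0, -0.5, 0, 0, 0, 0], [0, -1, 0, 0, 0, 0], [0, -1, 0, 0, 0, 0]]
  ]
}}

```text
time_s: 3.02
eef_pos: [423.9, -213.1, 402.7]
ee_rot: [-0.001, 0.865, 0.502, -0.001]
force: [0.4, 0.1, 1.0]
grip_width: 0.999
```

{"api": "drive_tool", "payload": {
  "rows": [
    [[0, -0.5, 0, 0, 0, 0], [-0.05, -1, 0, 0, 0, 0.02], [-0.05, -1, 0, 0, 0, 0.02], [-0.05, -1, 0, 0, 0, 0.02]]
  ]
}}

```text
time_s: 3.52
eef_pos: [419.7, -311.2, 402.7]
ee_rot: [-0.002, 0.857, 0.516, -0.001]
force: [0.5, 0.4, 0.8]
grip_width: 1.003
```

```bash
python3 - <<'E'
from h import *
np.save('cw1.npy',viewer.calibration('wrist'),allow_pickle=True)
cv2.imwrite('pics/w1.png',viewer.capture('wrist')[:,:,::-1]); print(ctrl.sense()['eef_pos'])
E
```

```text
[ 419.65189559 -311.17956671  402.83876693]
```

View pics/w1.png

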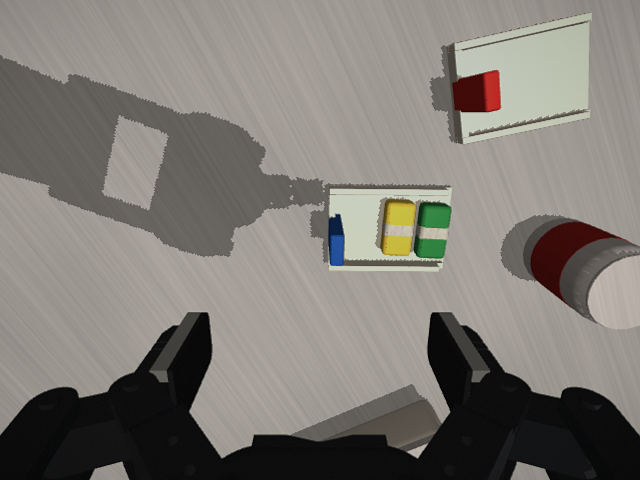

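```bash
python3 - <<'E'
import cv2
im=cv2.imread('pics/w1.png')
cv2.imwrite('pics/w1c.png',cv2.resize(im[170:285,310:465],None,fx=5,fy=5,interpolation=cv2.INTER_CUBIC))
E
```

```text
(no output)
```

View pics/w1c.png

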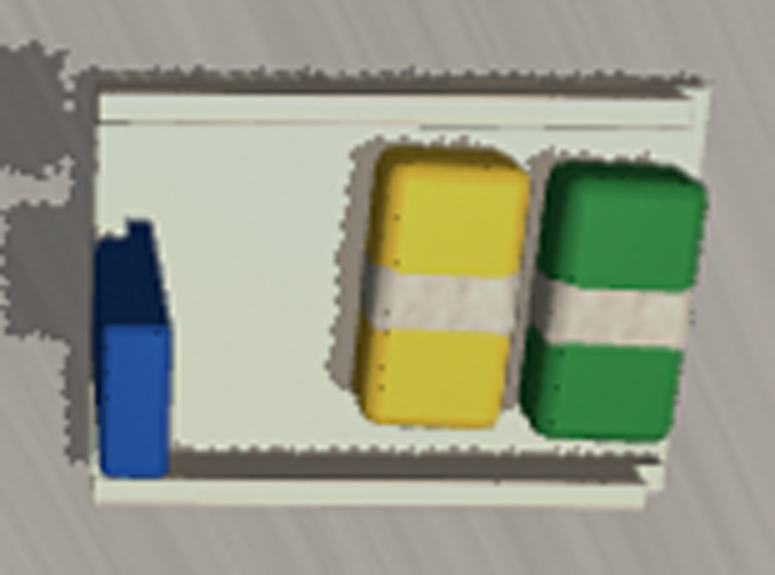

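```bash
python3 - <<'E'
from h import *
c=np.load('cw1.npy',allow_pickle=True).item()
np.set_printoptions(precision=1,suppress=True)
P=lambda pts,z:np.array([px(c,310+(x+.5)/5-.5,170+(y+.5)/5-.5,z) for x,y in pts])
f=P([(105,325),(170,325),(167,478),(103,478)],75); print(f,f.mean(0))
t=P([(100,95),(97,480),(97,503),(645,505),(693,128)],20); print(t)
d=t[3]-t[2];print(np.degrees(np.arctan2(d[1],d[0])))
d=f[0]-f[3];print(np.degrees(np.arctan2(d[1],d[0]))-90, np.linalg.norm(d))
print(rot().as_matrix())
E
```

```text
[[ 420.7 -326.7   75. ]
 [ 430.1 -331.7   75. ]
 [ 417.5 -355.7   75. ]
 [ 407.9 -350.7   75. ]] [ 419.  -341.2   75. ]
[[ 433.6 -302.6   20. ]
 [ 397.4 -371.5   20. ]
 [ 395.1 -375.9   20. ]
 [ 492.2 -427.5   20. ]
 [ 529.3 -360.1   20. ]]
-27.98744509064562
-27.99840414364038 27.123618110982996
[[ 0.5  0.9 -0. ]
 [ 0.9 -0.5  0. ]
 [-0.  -0.  -1. ]]
```

{"api": "drive_tool", "payload": {
  "rows": [
    [[0, -0.3, -0.2, 0, 0, 0], [0, -0.3, -0.6, 0, 0, 0], [0, -0.3, -1, 0, 0, 0], [0, -0.3, -1, 0, 0, 0]]
  ],
  "fingers": 0.3
}}

```text
time_s: 4.08
eef_pos: [419.9, -339.5, 301.1]
ee_rot: [-0.004, 0.856, 0.517, -0.001]
force: [-0.3, 0.0, 0.6]
grip_width: 0.647
```

{"api": "drive_tool", "payload": {
  "rows": [
    [[0, 0, -0.3, 0, 0, 0], [0, 0, -0.6, 0, 0, 0], [-0.01, 0, -0.85, 0, 0, 0], [-0.01, 0, -0.92, 0, 0, 0], [-0.01, 0, -0.92, 0, 0, 0]]
  ]
}}

```text
time_s: 4.7
eef_pos: [419.5, -339.5, 210.5]
ee_rot: [-0.003, 0.856, 0.517, -0.001]
force: [-0.4, -0.7, -0.6]
grip_width: 0.652
```

```bash
python3 - <<'E'
from h import *
cv2.imwrite('pics/w2.png',viewer.capture('wrist')[:,:,::-1]); print(ctrl.sense()['eef_pos'])
E
```

```text
[ 419.45145824 -339.61239192  210.70203206]
```

View pics/w2.png

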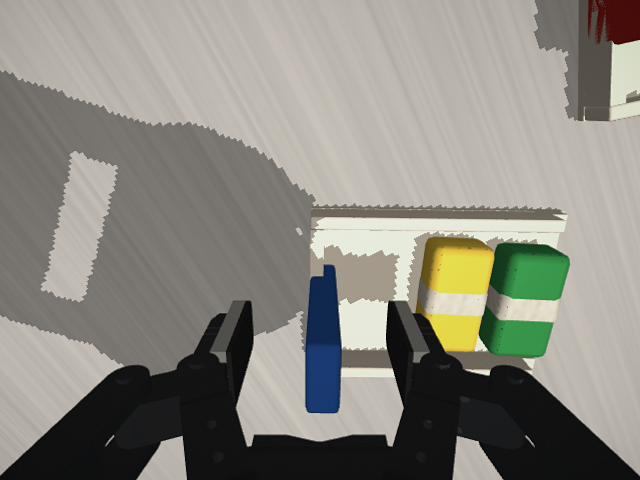

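{"api": "drive_tool", "payload": {
  "rows": [
    [[0, 0, 0, 0, 0, 0], [0, 0, 0, 0, 0, 0], [0, 0, 0, 0, 0, 0], [0, 0, 0, 0, 0, 0], [0, 0, 0, 0, 0, 0], [0, 0, 0, 0, 0, 0]]
  ],
  "fingers": -1,
  "force": 70
}}

```text
time_s: 5.5
eef_pos: [419.6, -339.9, 211.4]
ee_rot: [-0.002, 0.856, 0.517, -0.001]
force: [-1.3, 0.5, 5.1]
grip_width: 0.131
```

{"api": "drive_tool", "payload": {
  "rows": [
    [[0, 0, 0.03, 0, 0, 0], [0, 0, 0.1, 0, 0, 0], [0, 0, 0.22, 0, 0, 0], [0, 0, 0.38, -0.005, -0.01, 0], [0, 0, 0.56, -0.01, -0.02, 0], [0, 0, 0.74, -0.018, -0.035, 0], [0, 0, 0.88, -0.025, -0.048, 0], [0, 0, 0.96, -0.031, -0.059, 0], [0, 0, 1, -0.031, -0.059, 0], [0, 0, 1, -0.031, -0.059, 0]]
  ]
}}

```text
time_s: 6.75
eef_pos: [419.5, -339.9, 311.3]
ee_rot: [0.043, 0.855, 0.516, 0.026]
force: [-0.7, 0.4, -3.4]
grip_width: 0.13
```

```bash
python3 - <<'E'
from h import *
cv2.imwrite('pics/w3.png',viewer.capture('wrist')[:,:,::-1]); print(ctrl.sense()['eef_pos'],ctrl.sense()['force'])
cv2.imwrite('pics/t3.png',viewer.capture('top')[:,:,::-1])
E
```

```text
[ 419.53368342 -339.82605416  311.03182049] [ 0.2804513   0.56701828 -2.61829623]
```

View pics/w3.png

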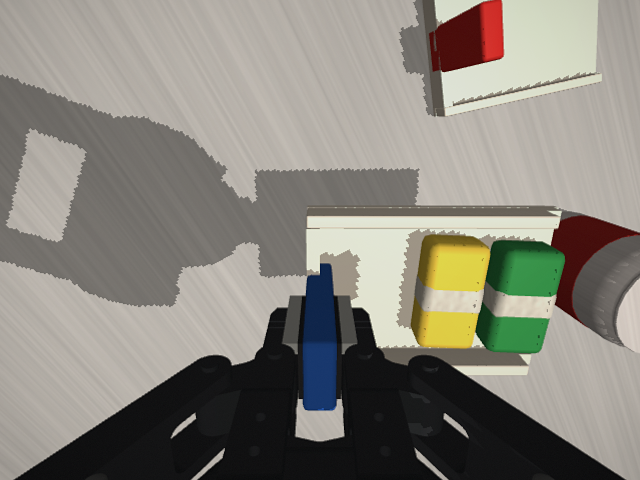

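View pics/t3.png

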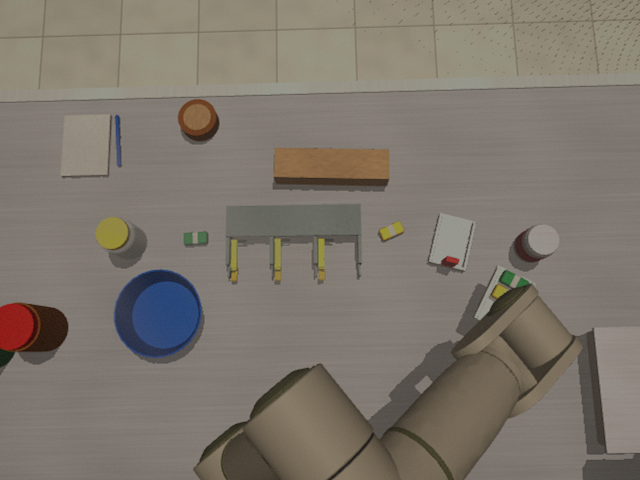

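{"api": "drive_tool", "payload": {
  "rows": [
    [[0, 0.05, 0, 0, 0, 0.005], [0, 0.15, 0, 0, 0, 0.015], [0, 0.3, 0, 0, 0, 0.04], [0, 0.5, 0, 0, 0, 0.07], [-0.03, 0.75, 0, 0, 0, 0.1], [-0.05, 1, 0, 0, 0, 0.135]]
  ]
}}

```text
time_s: 7.6
eef_pos: [414.3, -237.9, 311.0]
ee_rot: [0.039, 0.794, 0.605, 0.03]
force: [0.3, 0.3, -2.8]
grip_width: 0.131
```

{"api": "drive_tool", "payload": {
  "rows": [
    [[-0.02, 0.25, 0, 0, 0, 0.035], [-0.04, 0.5, 0, 0, 0, 0.07], [-0.06, 0.75, 0, 0, 0, 0.1], [-0.08, 1, 0, 0, 0, 0.135]]
  ]
}}

```text
time_s: 8.1
eef_pos: [405.8, -136.0, 311.1]
ee_rot: [0.036, 0.724, 0.688, 0.035]
force: [-0.2, 0.2, -2.8]
grip_width: 0.134
```

{"api": "drive_tool", "payload": {
  "rows": [
    [[-0.02, 0.25, 0, 0, 0, 0.035], [-0.04, 0.5, 0, 0, 0, 0.07], [-0.06, 0.75, 0, 0, 0, 0.1], [-0.08, 1, 0, 0, 0, 0.135]]
  ]
}}

```text
time_s: 8.6
eef_pos: [397.1, -34.3, 311.2]
ee_rot: [0.032, 0.646, 0.762, 0.038]
force: [-0.5, -0.0, -4.0]
grip_width: 0.128
```

{"api": "drive_tool", "payload": {
  "rows": [
    [[-0.02, 0.25, 0, 0, 0, 0.035], [-0.04, 0.5, 0, 0, 0, 0.07], [-0.07, 0.75, 0, 0, 0, 0.1], [-0.1, 1, 0, 0, 0, 0.135]]
  ]
}}

```text
time_s: 9.1
eef_pos: [386.1, 67.2, 311.3]
ee_rot: [0.028, 0.56, 0.827, 0.042]
force: [0.1, 0.2, -3.4]
grip_width: 0.127
```

{"api": "drive_tool", "payload": {
  "rows": [
    [[-0.03, 0.25, 0, 0, 0, 0.035], [-0.07, 0.5, 0, 0, 0, 0.07], [-0.11, 0.7, 0, 0, 0, 0.1], [-0.14, 0.85, 0, 0, 0, 0.13], [-0.16, 0.93, 0, 0, 0, 0.135], [-0.16, 0.95, 0, 0, 0, 0.135]]
  ]
}}

```text
time_s: 9.85
eef_pos: [369.6, 162.6, 311.4]
ee_rot: [0.023, 0.469, 0.882, 0.044]
force: [0.6, 0.9, -4.1]
grip_width: 0.131
```

```bash
python3 - <<'E'
from h import *
cv2.imwrite('pics/w4.png',viewer.capture('wrist')[:,:,::-1]); s=ctrl.sense();print(s['eef_pos'],s['force'],rot().as_matrix().round(3),s['joints'])
cv2.imwrite('pics/t4.png',viewer.capture('top')[:,:,::-1])
E
```

```text
[369.83909847 162.47054586 311.40397903] [-0.33095437 -0.13587625 -3.90863221] [[-0.558  0.825  0.083]
 [ 0.83   0.556  0.056]
 [ 0.     0.1   -0.995]] [ 0.11196888  0.14038429  1.98662872  0.05851721  0.92635836 -0.51354667]
```

View pics/w4.png

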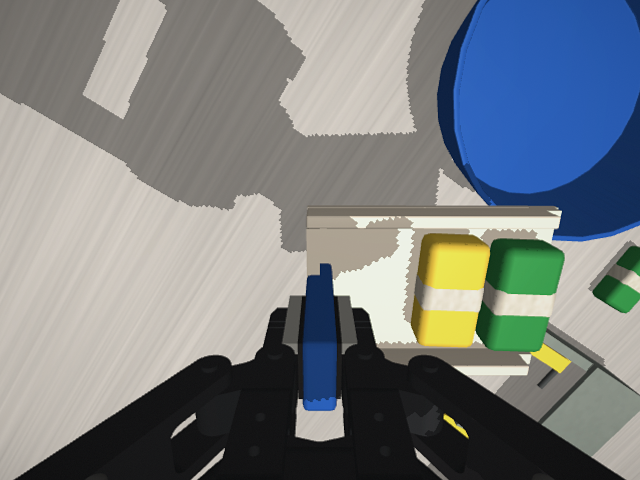

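View pics/t4.png

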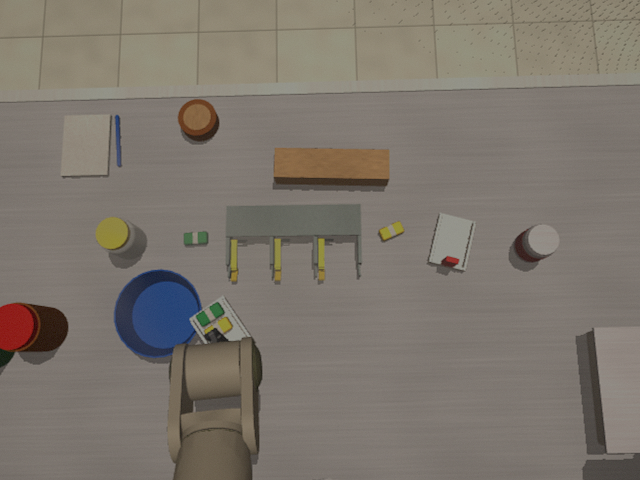

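{"api": "drive_tool", "payload": {
  "rows": [
    [[0, 0.03, 0, 0, 0, 0.005], [-0.02, 0.1, 0, 0, 0, 0.02], [-0.04, 0.22, 0, 0, 0, 0.04], [-0.07, 0.36, 0, 0, 0, 0.07], [-0.09, 0.48, 0, 0, 0, 0.1], [-0.11, 0.58, 0, 0, 0, 0.12], [-0.12, 0.64, 0, 0, 0, 0.125], [-0.12, 0.66, 0, 0, 0, 0.125], [-0.12, 0.66, 0, 0, 0, 0.125]]
  ]
}}

```text
time_s: 11.08
eef_pos: [358.0, 228.2, 311.4]
ee_rot: [0.019, 0.381, 0.923, 0.046]
force: [0.0, -0.8, -3.1]
grip_width: 0.135
```

```bash
cat > pour.py <<'E'
from h import *
s=ctrl.sense(); p=s['eef_pos']; M=rot(); m=M.as_matrix()
print(p,m.round(3).tolist())
h=np.arctan2(m[1,1],m[0,1]); th=np.arcsin(-m[2,1]); print('head',np.degrees(h),'tilt down',np.degrees(th))
f=np.array([np.cos(h),np.sin(h),0]); ty=np.array([-f[1],f[0],0])
g=p+155*m[:,2]; lip=g+114*m[:,1]+51*m[:,2]
print('grip',g,'lip',lip)
C=np.array([477.7,349,0])
def tgt(theta,back,zl):
    th=np.radians(theta); X=np.cos(th)*f-np.sin(th)*np.array([0,0,1]); Z=-np.sin(th)*f-np.cos(th)*np.array([0,0,1])
    L=C-back*f; L[2]=zl
    P=L-114*X-51*Z-155*Z
    print(theta,back,zl,'shift',((P-p)/100).round(3),'turn',((theta-np.degrees(np.arcsin(-m[2,1])))/90*ty).round(3), 'tcp',P.round())
for a in [(-6,35,100),(0,35,90),(10,35,85),(20,35,70),(28,35,60),(36,35,55),(45,35,60)]: tgt(*a)
E
python3 pour.py
```

```text
[358.02651432 228.16161717 311.35935848] [[-0.709, 0.702, 0.07], [0.705, 0.706, 0.071], [0.0, 0.1, -0.995]]
head 45.16258239874652 tilt down -5.75026388071837
grip [368.93309882 239.21723485 157.13932174] lip [452.49835332 323.28670202 117.81791623]
-6 35 100 shift [-0.001  0.004 -0.184] turn [ 0.002 -0.002 -0.   ] tcp [358. 229. 293.]
0 35 90 shift [ 0.146  0.152 -0.154] turn [-0.045  0.045  0.   ] tcp [373. 243. 296.]
10 35 85 shift [ 0.411  0.418 -0.037] turn [-0.124  0.123  0.   ] tcp [399. 270. 308.]
20 35 70 shift [ 0.691  0.7   -0.088] turn [-0.203  0.202  0.   ] tcp [427. 298. 303.]
28 35 60 shift [ 0.922  0.932 -0.16 ] turn [-0.266  0.264  0.   ] tcp [450. 321. 295.]
36 35 55 shift [ 1.153  1.165 -0.227] turn [-0.329  0.327  0.   ] tcp [473. 345. 289.]
45 35 60 shift [ 1.409  1.421 -0.251] turn [-0.4    0.398  0.   ] tcp [499. 370. 286.]
```

{"api": "drive_tool", "payload": {
  "rows": [
    [[0.01, 0.01, -0.03, 0, 0, 0], [0.05, 0.05, -0.08, -0.015, 0.015, 0], [0.1, 0.1, -0.12, -0.03, 0.03, 0], [0.146, 0.152, -0.15, -0.045, 0.045, 0], [0.21, 0.22, -0.12, -0.065, 0.065, 0], [0.28, 0.285, -0.09, -0.085, 0.085, 0], [0.35, 0.355, -0.06, -0.105, 0.105, 0], [0.4, 0.41, -0.04, -0.12, 0.12, 0], [0.41, 0.42, -0.04, -0.124, 0.124, 0], [0.41, 0.42, -0.04, -0.124, 0.124, 0]]
  ]
}}

```text
time_s: 12.32
eef_pos: [399.0, 270.2, 307.1]
ee_rot: [-0.034, 0.38, 0.921, -0.081]
force: [-0.1, 0.3, -2.6]
grip_width: 0.135
```

```bash
python3 pour.py; python3 - <<'E'
from h import *
cv2.imwrite('pics/w5.png',viewer.capture('wrist')[:,:,::-1])
cv2.imwrite('pics/t5.png',viewer.capture('side')[:,:,::-1])
E
```

```text
[399.04639026 270.22019874 307.07333006] [[-0.709, 0.694, -0.124], [0.705, 0.698, -0.123], [0.001, -0.174, -0.985]]
head 45.167575137323446 tilt down 10.048742610497067
grip [379.84448828 251.17365852 154.45119449] lip [452.66754349 324.51212598  84.34219492]
-6 35 100 shift [-0.411 -0.417 -0.141] turn [ 0.126 -0.126 -0.   ] tcp [358. 229. 293.]
0 35 90 shift [-0.264 -0.269 -0.111] turn [ 0.079 -0.079 -0.   ] tcp [373. 243. 296.]
10 35 85 shift [ 0.    -0.003  0.006] turn [ 0. -0. -0.] tcp [399. 270. 308.]
20 35 70 shift [ 0.281  0.28  -0.045] turn [-0.078  0.078  0.   ] tcp [427. 298. 303.]
28 35 60 shift [ 0.512  0.512 -0.117] turn [-0.141  0.141  0.   ] tcp [450. 321. 295.]
36 35 55 shift [ 0.743  0.744 -0.184] turn [-0.204  0.203  0.   ] tcp [473. 345. 289.]
45 35 60 shift [ 0.998  1.001 -0.208] turn [-0.275  0.274  0.   ] tcp [499. 370. 286.]
```

View pics/w5.png

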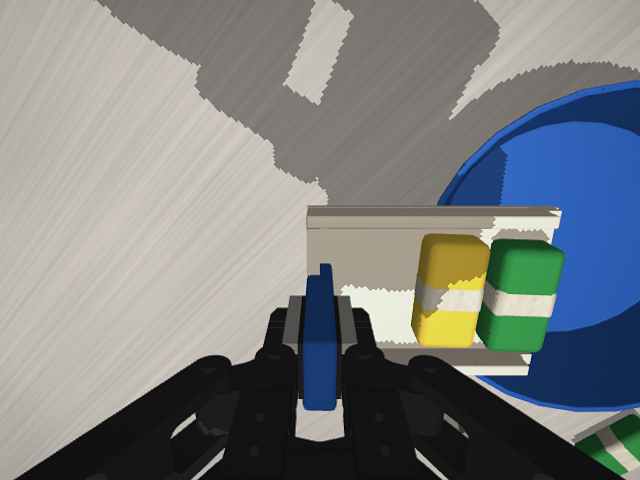

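View pics/t5.png

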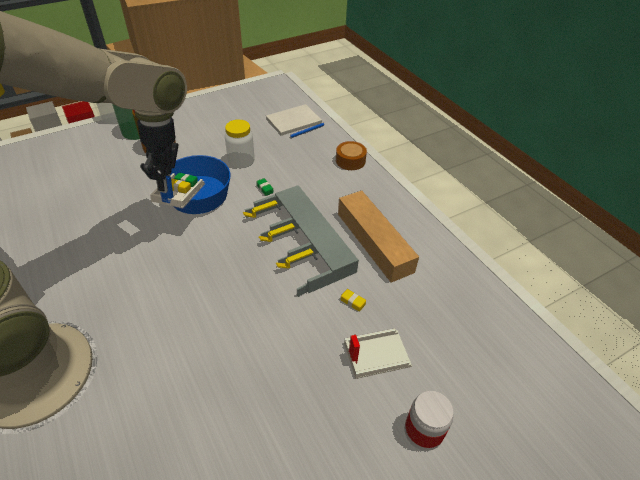

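{"api": "drive_tool", "payload": {
  "rows": [
    [[0.07, 0.07, -0.01, -0.02, 0.02, 0], [0.18, 0.18, -0.03, -0.05, 0.05, 0], [0.28, 0.28, -0.05, -0.078, 0.078, 0], [0.4, 0.4, -0.08, -0.11, 0.11, 0], [0.51, 0.51, -0.12, -0.141, 0.141, 0], [0.6, 0.6, -0.14, -0.165, 0.165, 0], [0.68, 0.68, -0.17, -0.188, 0.188, 0], [0.74, 0.74, -0.18, -0.204, 0.204, 0], [0.74, 0.74, -0.18, -0.204, 0.204, 0], [0.74, 0.74, -0.18, -0.204, 0.204, 0]]
  ]
}}

```text
time_s: 13.68
eef_pos: [472.8, 343.9, 289.4]
ee_rot: [-0.119, 0.363, 0.879, -0.285]
force: [0.2, 0.1, -2.4]
grip_width: 0.128
```

```bash
python3 pour.py; python3 - <<'E'
from h import *
cv2.imwrite('pics/w6.png',viewer.capture('wrist')[:,:,::-1])
cv2.imwrite('pics/t6.png',viewer.capture('side')[:,:,::-1])
E
```

```text
[472.75694552 343.86535202 289.38009239] [[-0.708, 0.571, -0.416], [0.706, 0.574, -0.414], [0.002, -0.587, -0.81]]
head 45.18748665077174 tilt down 35.93712998015946
grip [408.34875596 279.62308994 163.88301322] lip [452.20941628 323.96548578  55.68414813]
-6 35 100 shift [-1.148 -1.154  0.036] turn [ 0.331 -0.328 -0.   ] tcp [358. 228. 293.]
0 35 90 shift [-1.001 -1.006  0.066] turn [ 0.283 -0.281 -0.   ] tcp [373. 243. 296.]
10 35 85 shift [-0.736 -0.74   0.183] turn [ 0.204 -0.203 -0.   ] tcp [399. 270. 308.]
20 35 70 shift [-0.456 -0.457  0.132] turn [ 0.126 -0.125 -0.   ] tcp [427. 298. 303.]
28 35 60 shift [-0.225 -0.225  0.06 ] turn [ 0.063 -0.062 -0.   ] tcp [450. 321. 295.]
36 35 55 shift [ 0.006  0.008 -0.007] turn [-0.  0.  0.] tcp [473. 345. 289.]
45 35 60 shift [ 0.261  0.265 -0.031] turn [-0.071  0.071  0.   ] tcp [499. 370. 286.]
```

View pics/w6.png

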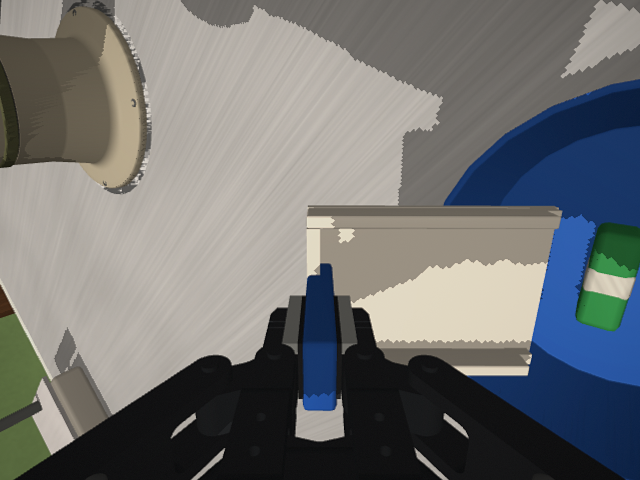

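Both bars have slid off the tray. I'll raise and level it, then check the basin.

{"api": "drive_tool", "payload": {
  "rows": [
    [[0, 0, 0.2, 0, 0, 0], [0, 0, 0.5, 0, 0, 0], [-0.1, -0.1, 0.7, 0.05, -0.05, 0], [-0.35, -0.35, 0.75, 0.11, -0.11, 0], [-0.6, -0.6, 0.75, 0.17, -0.17, 0], [-0.8, -0.8, 0.75, 0.23, -0.23, 0], [-1, -1, 0.75, 0.28, -0.28, 0], [-1, -1, 0.75, 0.283, -0.281, 0]]
  ]
}}

```text
time_s: 14.78
eef_pos: [371.6, 243.0, 365.0]
ee_rot: [-0.001, 0.382, 0.924, 0.0]
force: [0.7, 0.9, -1.6]
grip_width: 0.131
```

{"api": "drive_tool", "payload": {
  "rows": [
    [[0, -0.5, 0, 0, 0, -0.1], [0, -1, 0, 0, 0, -0.2], [0, -1, 0, 0, 0, -0.3], [0, -1, 0, 0, 0, -0.3]]
  ]
}}

```text
time_s: 15.28
eef_pos: [372.1, 142.9, 365.2]
ee_rot: [-0.001, 0.587, 0.81, 0.0]
force: [0.5, -0.4, -1.1]
grip_width: 0.133
```

```bash
python3 pour.py|head -3; python3 - <<'E'
from h import *
im=viewer.capture('top')
cv2.imwrite('pics/t7.png',im[:,:,::-1]); 
crop(viewer.capture('side'),130,120,410,330,2.8,'pics/s7.png')
E
```

```text
[372.12693434 142.9014834  365.23160442] [[-0.312, 0.95, -0.002], [0.95, 0.312, 0.002], [0.002, -0.001, -1.0]]
head 18.161573130321056 tilt down 0.06612745855378309
grip [371.84017797 143.20170734 210.23216044] lip [480.06642343 178.83400773 159.10077124]
```

View pics/t7.png

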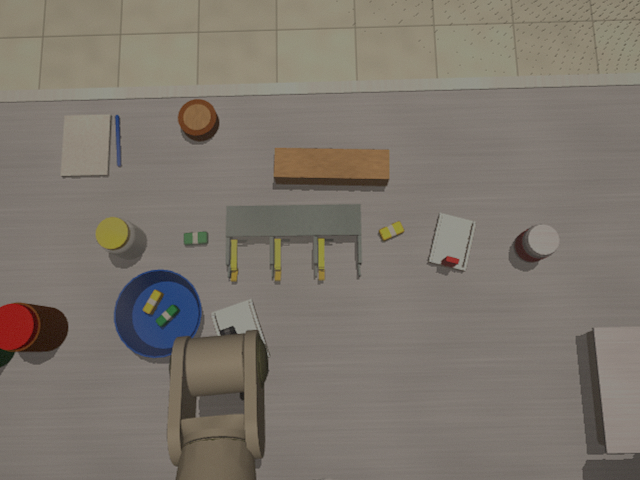

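View pics/s7.png

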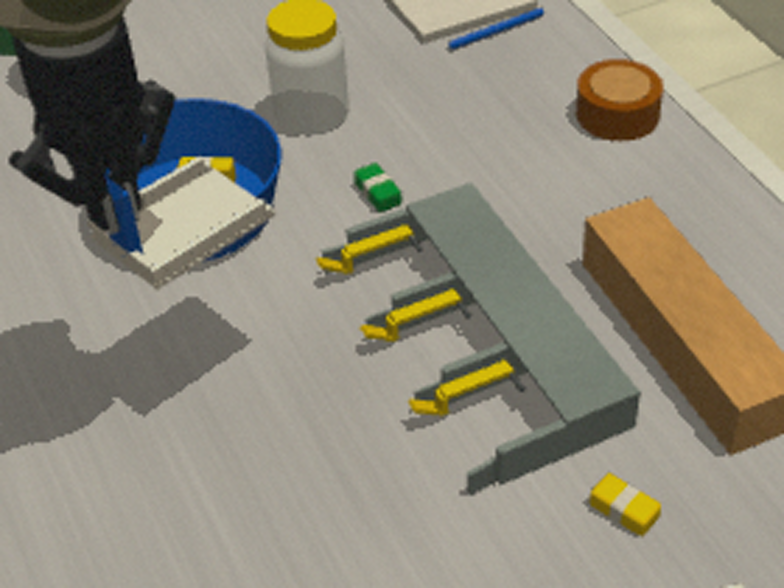

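Both bars are in the basin, at about (152,301) and (167,316) in the top view. I'll stage tray A in front of lane 1 while I collect the counter bars.

{"api": "drive_tool", "payload": {
  "rows": [
    [[0.1, -0.3, -0.2, 0, 0, -0.08], [0.2, -0.6, -0.5, 0, 0, -0.15], [0.28, -0.85, -0.8, 0, 0, -0.211], [0.28, -0.85, -1, 0, 0, -0.211], [0.28, -0.85, -1, 0, 0, -0.211]]
  ]
}}

```text
time_s: 16.0
eef_pos: [399.9, 58.8, 264.2]
ee_rot: [-0.003, 0.71, 0.704, -0.0]
force: [-1.0, -0.2, -1.1]
grip_width: 0.133
```

{"api": "drive_tool", "payload": {
  "rows": [
    [[0, 0, -0.2, 0, 0, 0], [0, 0, -0.35, 0, 0, 0], [0, 0, -0.45, 0, 0, 0], [0, 0, -0.5, 0, 0, 0], [0, 0, -0.53, 0, 0, 0], [0, 0, -0.53, 0, 0, 0]]
  ]
}}

```text
time_s: 16.75
eef_pos: [400.1, 58.8, 211.6]
ee_rot: [-0.002, 0.71, 0.704, -0.0]
force: [0.2, -0.2, -0.3]
grip_width: 0.133
```

{"api": "drive_tool", "payload": {
  "rows": [
    [[0, 0, -0.005, 0, 0, 0], [0, 0, -0.005, 0, 0, 0], [0, 0, -0.005, 0, 0, 0], [0, 0, -0.005, 0, 0, 0]]
  ],
  "fingers": 0.2
}}

```text
time_s: 17.25
eef_pos: [400.1, 58.8, 211.1]
ee_rot: [-0.002, 0.71, 0.704, -0.0]
force: [-0.8, 0.2, 0.3]
grip_width: 0.598
```

{"api": "drive_tool", "payload": {
  "rows": [
    [[0, 0, 0.3, 0, 0, 0], [0, 0, 0.7, 0, 0, 0], [0, 0, 1, 0, 0, 0], [0, 0, 1, 0, 0, 0]]
  ]
}}

```text
time_s: 17.75
eef_pos: [400.4, 58.8, 312.8]
ee_rot: [-0.0, 0.71, 0.704, 0.001]
force: [-0.6, 0.7, -0.6]
grip_width: 0.599
```

```bash
python3 - <<'E'
from h import *
np.save('cw8.npy',viewer.calibration('wrist'),allow_pickle=True)
cv2.imwrite('pics/w8.png',viewer.capture('wrist')[:,:,::-1]);s=ctrl.sense(); print(s['eef_pos'],s['joints'])
E
```

```text
[400.08793615  58.80444962 311.47016817] [-0.14626147  0.1582364   1.96359729  0.00265702  1.02169039 -0.13959516]
```

View pics/w8.png

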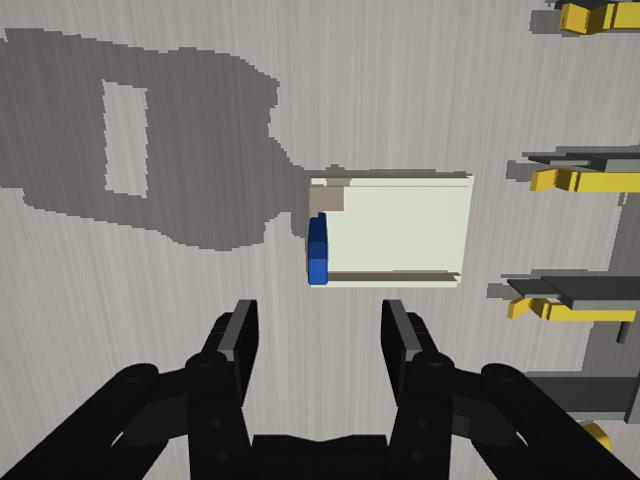

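{"api": "drive_tool", "payload": {
  "rows": [
    [[0.5, -0.5, 0, 0, 0, 0.05], [1, -1, 0, 0, 0, 0.15], [1, -1, 0, 0, 0, 0.25], [1, -1, 0, 0, 0, 0.27]]
  ]
}}

```text
time_s: 18.3
eef_pos: [500.2, -41.8, 309.9]
ee_rot: [-0.003, 0.546, 0.838, -0.0]
force: [-0.0, 0.3, 0.5]
grip_width: 0.603
```

{"api": "drive_tool", "payload": {
  "rows": [
    [[0.5, -0.5, 0, 0, 0, 0], [1, -1, 0, 0, 0, 0], [1, -1, 0, 0, 0, 0], [1, -1, 0, 0, 0, 0]]
  ]
}}

```text
time_s: 18.8
eef_pos: [600.0, -141.4, 308.7]
ee_rot: [-0.004, 0.547, 0.837, -0.0]
force: [-1.1, 0.7, 0.8]
grip_width: 0.599
```

{"api": "drive_tool", "payload": {
  "rows": [
    [[0.25, -0.12, 0, 0, 0, 0], [0.5, -0.23, 0, 0, 0, 0], [0.5, -0.23, 0, 0, 0, 0], [0.5, -0.23, 0, 0, 0, 0]]
  ]
}}

```text
time_s: 19.3
eef_pos: [649.3, -163.2, 308.6]
ee_rot: [-0.004, 0.547, 0.837, -0.0]
force: [-1.1, -1.6, -0.1]
grip_width: 0.601
```

```bash
python3 - <<'E'
from h import *
np.save('cw9.npy',viewer.calibration('wrist'),allow_pickle=True)
cv2.imwrite('pics/w9.png',viewer.capture('wrist')[:,:,::-1]);s=ctrl.sense(); print(s['eef_pos'],s['joints'])
E
```

```text
[ 649.32460914 -163.37000067  308.84971914] [-4.21115364e-01  7.12723182e-01  1.12540519e+00  4.17749552e-04
  1.31196023e+00 -8.34651709e-01]
```

View pics/w9.png

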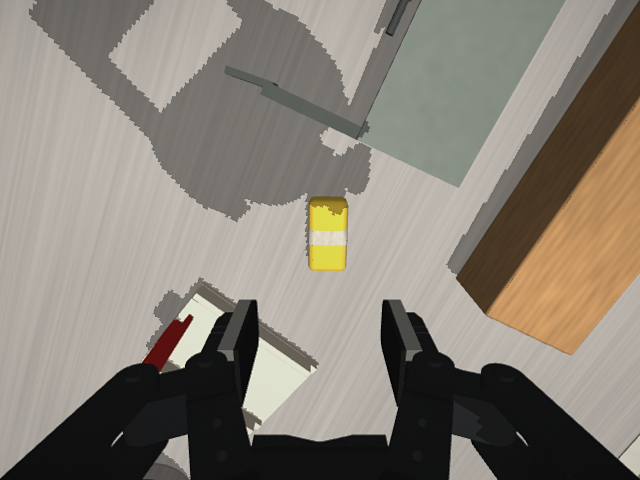

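```bash
python3 - <<'E'
from h import *
c=np.load('cw9.npy',allow_pickle=True).item()
p=np.array([px(c,u,v,20) for u,v in [(310,203),(347,203),(346,270),(310,270)]]); print(p.round(1),p.mean(0))
for e in (p[0]-p[3],p[1]-p[2]): print(np.degrees(np.arctan2(e[1],e[0]))-90,np.linalg.norm(e))
m=rot().as_matrix(); print(np.degrees(np.arctan2(m[1,1],m[0,1])))
E
```

```text
[[ 632.8 -144.    20. ]
 [ 656.3 -133.7   20. ]
 [ 676.9 -179.5   20. ]
 [ 652.7 -190.2   20. ]] [ 654.70086018 -161.88442097   20.        ]
23.29406752024859 50.30189237620588
24.201963613644253 50.27560669929504
23.688679582995775
```

{"api": "drive_tool", "payload": {
  "rows": [
    [[0.02, 0, -0.3, 0, 0, 0], [0.04, 0.01, -0.7, 0, 0, 0], [0.04, 0.01, -1, 0, 0, 0], [0.04, 0.01, -1, 0, 0, 0]]
  ]
}}

```text
time_s: 19.85
eef_pos: [652.4, -161.7, 207.0]
ee_rot: [-0.007, 0.547, 0.837, -0.001]
force: [0.3, 0.6, 0.4]
grip_width: 0.602
```

{"api": "drive_tool", "payload": {
  "rows": [
    [[0, 0, -0.15, 0, 0, 0], [0, 0, -0.25, 0, 0, 0], [0, 0, -0.3, 0, 0, 0], [0, 0, -0.3, 0, 0, 0]]
  ]
}}

```text
time_s: 20.35
eef_pos: [652.4, -161.7, 176.9]
ee_rot: [-0.007, 0.547, 0.837, -0.001]
force: [-0.1, 0.5, -0.3]
grip_width: 0.6
```

{"api": "drive_tool", "payload": {
  "rows": [
    [[0, 0, 0, 0, 0, 0], [0, 0, 0, 0, 0, 0], [0, 0, 0, 0, 0, 0], [0, 0, 0, 0, 0, 0], [0, 0, 0, 0, 0, 0]]
  ],
  "fingers": -1,
  "force": 30
}}

```text
time_s: 20.98
eef_pos: [652.6, -161.7, 177.6]
ee_rot: [-0.006, 0.547, 0.837, -0.001]
force: [-0.9, -0.3, 5.3]
grip_width: 0.317
```

{"api": "drive_tool", "payload": {
  "rows": [
    [[0, 0, 0.2, 0, 0, 0], [0, 0, 0.6, 0, 0, 0], [0, 0, 1, 0, 0, 0], [0, 0, 1, 0, 0, 0]]
  ]
}}

```text
time_s: 21.48
eef_pos: [652.9, -161.8, 282.1]
ee_rot: [-0.003, 0.547, 0.837, -0.0]
force: [-0.0, 0.9, -1.2]
grip_width: 0.319
```

```bash
python3 - <<'E'
from h import *
cv2.imwrite('pics/w10.png',viewer.capture('wrist')[:,:,::-1]);s=ctrl.sense(); print(s['eef_pos'],s['joints'])
E
```

```text
[ 652.55799045 -161.68789314  279.35433124] [-4.16800998e-01  7.46326455e-01  1.14508419e+00  4.39866810e-04
  1.25987600e+00 -8.30474449e-01]
```

View pics/w10.png

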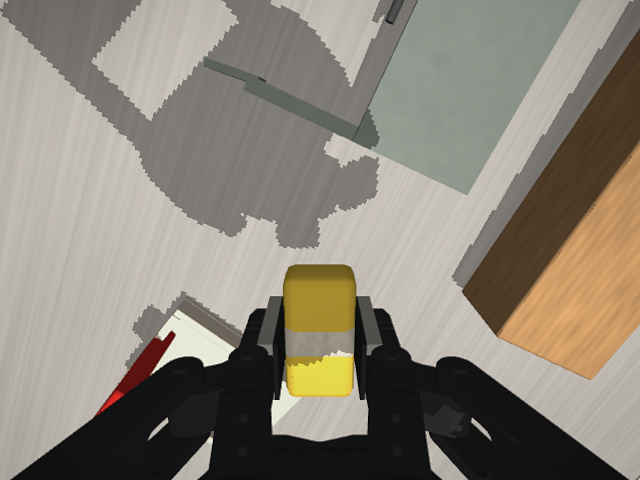

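{"api": "drive_tool", "payload": {
  "rows": [
    [[-0.15, 0.4, 0.2, 0, 0, 0], [-0.35, 1, 0.2, 0, 0, 0], [-0.35, 1, 0.2, 0, 0, 0]]
  ]
}}

```text
time_s: 21.9
eef_pos: [616.4, -58.2, 298.6]
ee_rot: [-0.006, 0.545, 0.838, -0.001]
force: [0.2, -0.6, -0.1]
grip_width: 0.317
```

{"api": "drive_tool", "payload": {
  "rows": [
    [[-0.2, 0.5, 0, 0, 0, 0], [-0.35, 1, 0, 0, 0, 0], [-0.35, 1, 0, 0, 0, 0]]
  ]
}}

```text
time_s: 22.28
eef_pos: [580.7, 44.1, 297.8]
ee_rot: [-0.008, 0.544, 0.839, -0.001]
force: [0.4, -0.8, -1.3]
grip_width: 0.312
```

{"api": "drive_tool", "payload": {
  "rows": [
    [[-0.2, 0.5, 0, 0, 0, 0], [-0.4, 1, 0, 0, 0, 0], [-0.4, 1, 0, 0, 0, 0]]
  ]
}}

```text
time_s: 22.65
eef_pos: [540.0, 145.6, 297.1]
ee_rot: [-0.008, 0.543, 0.84, -0.002]
force: [-0.5, -0.9, -0.7]
grip_width: 0.322
```

{"api": "drive_tool", "payload": {
  "rows": [
    [[-0.2, 0.5, 0, 0, 0, 0], [-0.4, 1, 0, 0, 0, 0], [-0.4, 1, 0, 0, 0, 0]]
  ]
}}

```text
time_s: 23.02
eef_pos: [499.8, 246.8, 296.6]
ee_rot: [-0.009, 0.542, 0.841, -0.002]
force: [0.4, -1.8, -1.0]
grip_width: 0.317
```

{"api": "drive_tool", "payload": {
  "rows": [
    [[-0.1, 0.3, 0, 0, 0, 0], [-0.2, 0.7, 0, 0, 0, 0], [-0.2, 0.9, 0, 0, 0, 0], [-0.2, 0.9, 0, 0, 0, 0]]
  ]
}}

```text
time_s: 23.52
eef_pos: [480.7, 336.4, 296.1]
ee_rot: [-0.008, 0.542, 0.841, -0.002]
force: [1.1, 0.0, -1.0]
grip_width: 0.317
```

```bash
python3 - <<'E'
from h import *
np.save('cw11.npy',viewer.calibration('wrist'),allow_pickle=True)
cv2.imwrite('pics/w11.png',viewer.capture('wrist')[:,:,::-1]);s=ctrl.sense(); print(s['eef_pos'],s['joints'])
E
```

```text
[480.72104561 335.74487183 296.15750446] [ 0.40837568  0.5480484   1.44326666  0.01239344  1.16378294 -0.02200796]
```

View pics/w11.png

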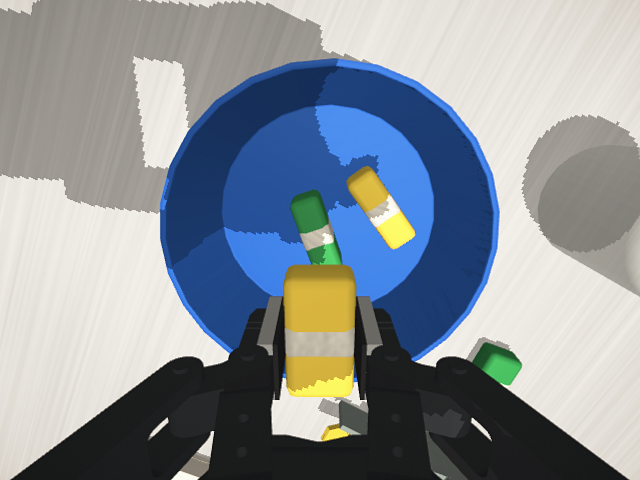

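```bash
python3 - <<'E'
from h import *
c=np.load('cw11.npy',allow_pickle=True).item()
for u,v,z in [(161,212,65),(498,212,65),(330,59,65),(316,230,25),(380,208,25)]: print(px(c,u,v,z).round(1))
p=np.array([px(c,u,v,65)[:2] for u,v in [(161,212),(498,212),(330,59),(190,120),(470,120)]])
from scipy.optimize import least_squares
print(least_squares(lambda q:np.hypot(*(p-q[:2]).T)-95,[478,349]).x)
print([proj(c,[477.7,349,5]), proj(c,[455,370,40])])
E
```

```text
[386.2 329.7  65. ]
[552.6 406.   65. ]
[438.1 436.9  65. ]
[471.6 344.5  25. ]
[503.1 375.4  25. ]
[476.85955323 351.55691684]
[(np.float64(327.0869938470831), np.float64(219.83601303013216)), (np.float64(307.8631533812106), np.float64(189.0504630074572))]
```

{"api": "drive_tool", "payload": {
  "rows": [
    [[0.24, -0.18, -0.1, 0, 0, 0], [0.24, -0.18, -0.4, 0, 0, 0], [0.24, -0.18, -0.7, 0, 0, 0], [0.24, -0.18, -0.86, 0, 0, 0], [0.24, -0.18, -0.86, 0, 0, 0]]
  ]
}}

```text
time_s: 24.2
eef_pos: [505.3, 316.8, 209.8]
ee_rot: [-0.008, 0.542, 0.84, -0.003]
force: [-0.0, 0.5, -0.9]
grip_width: 0.317
```

{"api": "drive_tool", "payload": {
  "rows": [
    [[0, 0, 0, 0, 0, 0], [0, 0, 0, 0, 0, 0], [0, 0, 0, 0, 0, 0]]
  ],
  "fingers": 0.05
}}

```text
time_s: 24.58
eef_pos: [505.4, 316.7, 210.2]
ee_rot: [-0.008, 0.542, 0.84, -0.002]
force: [0.7, -0.5, 0.5]
grip_width: 0.523
```

{"api": "drive_tool", "payload": {
  "rows": [
    [[0, 0, 0.3, 0, 0, 0], [0, 0, 0.7, 0, 0, 0], [0, 0, 1, 0, 0, 0], [0, 0, 1, 0, 0, 0]]
  ]
}}

```text
time_s: 25.08
eef_pos: [505.5, 316.9, 312.6]
ee_rot: [-0.007, 0.542, 0.84, -0.001]
force: [-0.2, -0.1, 0.6]
grip_width: 0.525
```

```bash
python3 - <<'E'
from h import *
cv2.imwrite('pics/w12.png',viewer.capture('wrist')[:,:,::-1]);s=ctrl.sense(); print(s['eef_pos'],s['joints'])
E
```

```text
[505.30649819 316.78308309 310.69419078] [ 0.36224319  0.55266317  1.39424223  0.01121412  1.20716049 -0.06623488]
```

View pics/w12.png

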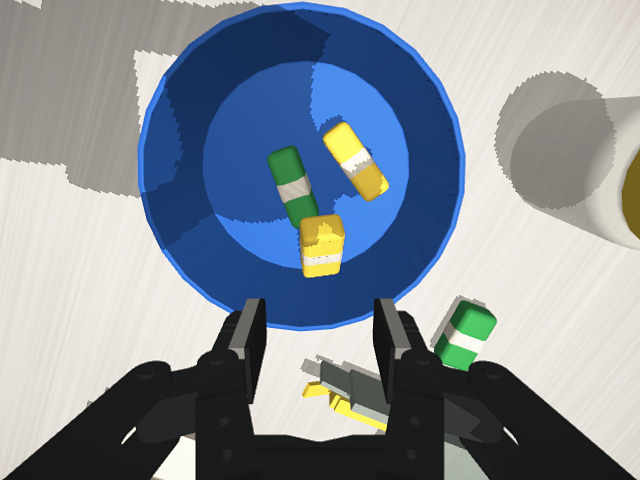

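{"api": "drive_tool", "payload": {
  "rows": [
    [[0.5, -0.15, 0, 0, 0, -0.1], [1, -0.25, 0, 0, 0, -0.2], [1, -0.25, 0, 0, 0, -0.233], [1, -0.25, 0, 0, 0, -0.233]]
  ]
}}

```text
time_s: 25.62
eef_pos: [605.4, 291.6, 308.8]
ee_rot: [-0.009, 0.686, 0.728, -0.002]
force: [0.5, -0.1, 0.0]
grip_width: 0.524
```

{"api": "drive_tool", "payload": {
  "rows": [
    [[0.3, -0.1, -0.2, 0, 0, 0], [0.4, -0.1, -0.3, 0, 0, 0], [0.4, -0.1, -0.3, 0, 0, 0], [0.4, -0.1, -0.3, 0, 0, 0]]
  ]
}}

```text
time_s: 26.12
eef_pos: [644.7, 282.2, 279.5]
ee_rot: [-0.009, 0.686, 0.728, -0.001]
force: [0.5, 0.3, 1.0]
grip_width: 0.526
```

```bash
python3 - <<'E'
from h import *
np.save('cw13.npy',viewer.calibration('wrist'),allow_pickle=True)
cv2.imwrite('pics/w13.png',viewer.capture('wrist')[:,:,::-1]);s=ctrl.sense(); print(s['eef_pos'],s['joints'])
m=rot().as_matrix(); print(np.degrees(np.arctan2(m[1,1],m[0,1])))
E
```

```text
[644.7698737  282.17468711 279.78486753] [0.2449554  0.81895935 1.0105264  0.01367827 1.32350603 0.18190441]
3.420657906417957
```

View pics/w13.png

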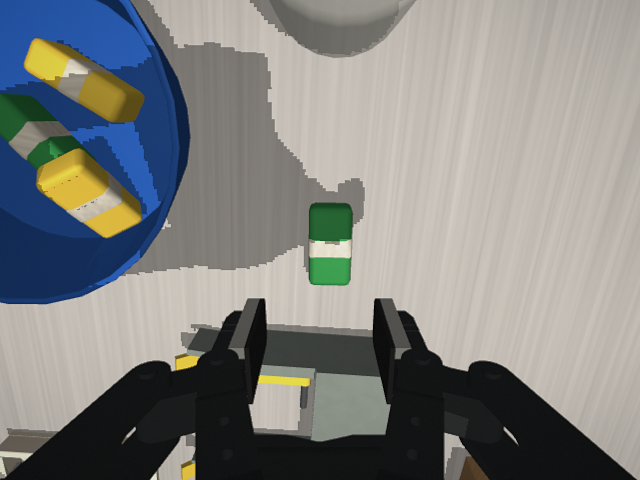

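```bash
python3 - <<'E'
from h import *
c=np.load('cw13.npy',allow_pickle=True).item()
p=np.array([px(c,u,v,20) for u,v in [(309,207),(351,207),(351,285),(309,285)]]); print(p.round(1),p.mean(0))
E
```

```text
[[633.4 311.   20. ]
 [659.3 312.7  20. ]
 [663.8 260.2  20. ]
 [636.1 258.3  20. ]] [648.13641082 285.55142332  20.        ]
```

{"api": "drive_tool", "payload": {
  "rows": [
    [[0.03, 0.02, -0.3, 0, 0, 0], [0.03, 0.02, -0.6, 0, 0, 0], [0.03, 0.02, -0.85, 0, 0, 0], [0.03, 0.02, -1, 0, 0, 0], [0.03, 0.02, -1, 0, 0, 0]]
  ]
}}

```text
time_s: 26.8
eef_pos: [647.5, 284.4, 179.5]
ee_rot: [-0.009, 0.686, 0.728, -0.002]
force: [0.4, 0.5, 0.9]
grip_width: 0.525
```

{"api": "drive_tool", "payload": {
  "rows": [
    [[0, 0, -0.02, 0, 0, 0], [0, 0, -0.02, 0, 0, 0], [0, 0, -0.02, 0, 0, 0], [0, 0, -0.02, 0, 0, 0], [0, 0, -0.02, 0, 0, 0]]
  ],
  "fingers": -1
}}

```text
time_s: 27.42
eef_pos: [647.8, 284.5, 179.1]
ee_rot: [-0.008, 0.686, 0.728, -0.0]
force: [-0.8, 1.3, 6.6]
grip_width: 0.322
```

{"api": "drive_tool", "payload": {
  "rows": [
    [[0, 0, 0.2, 0, 0, 0], [0, 0, 0.6, 0, 0, 0], [0, 0, 1, 0, 0, 0], [0, 0, 1, 0, 0, 0]]
  ]
}}

```text
time_s: 27.92
eef_pos: [648.1, 284.6, 284.4]
ee_rot: [-0.006, 0.686, 0.728, 0.003]
force: [0.3, -0.7, -0.3]
grip_width: 0.319
```

```bash
python3 - <<'E'
from h import *
cv2.imwrite('pics/w14.png',viewer.capture('wrist')[:,:,::-1]);s=ctrl.sense(); print(s['eef_pos'],s['joints'])
E
```

```text
[647.81610651 284.54001494 281.57625806] [0.24716766 0.82546416 0.99365759 0.01381982 1.32870747 0.18372555]
```

View pics/w14.png

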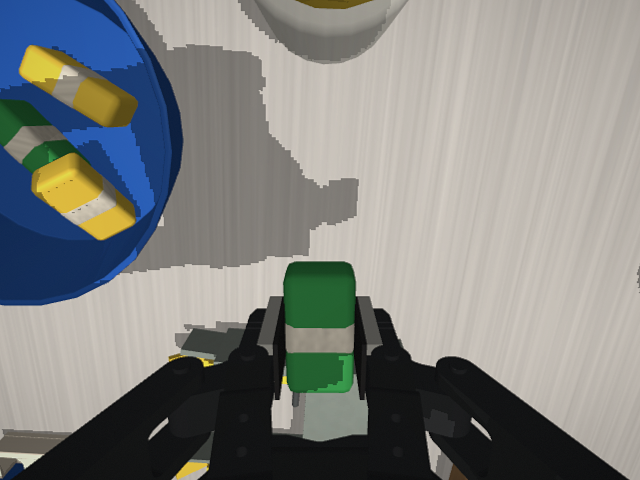

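{"api": "drive_tool", "payload": {
  "rows": [
    [[-0.3, 0.1, 0, 0, 0, 0], [-0.7, 0.3, 0, 0, 0, 0], [-1, 0.4, 0, 0, 0, 0], [-1, 0.4, 0, 0, 0, 0]]
  ]
}}

```text
time_s: 28.48
eef_pos: [546.2, 325.4, 281.1]
ee_rot: [-0.008, 0.685, 0.729, -0.0]
force: [0.6, -0.2, -0.5]
grip_width: 0.318
```

{"api": "drive_tool", "payload": {
  "rows": [
    [[-0.3, 0.1, 0, 0, 0, 0], [-0.7, 0.3, 0, 0, 0, 0], [-1, 0.4, 0, 0, 0, 0], [-1, 0.4, 0, 0, 0, 0], [-1, 0.4, 0, 0, 0, 0]]
  ]
}}

```text
time_s: 29.1
eef_pos: [447.1, 365.0, 280.9]
ee_rot: [-0.008, 0.685, 0.728, -0.0]
force: [-0.4, 0.2, -0.8]
grip_width: 0.318
```

```bash
python3 - <<'E'
from h import *
np.save('cw15.npy',viewer.calibration('wrist'),allow_pickle=True)
cv2.imwrite('pics/w15.png',viewer.capture('wrist')[:,:,::-1]);s=ctrl.sense(); print(s['eef_pos'],s['joints'])
E
```

```text
[447.26909107 364.91519825 280.88004056] [0.47935277 0.54638156 1.49066893 0.01641723 1.10985079 0.41095995]
```

View pics/w15.png

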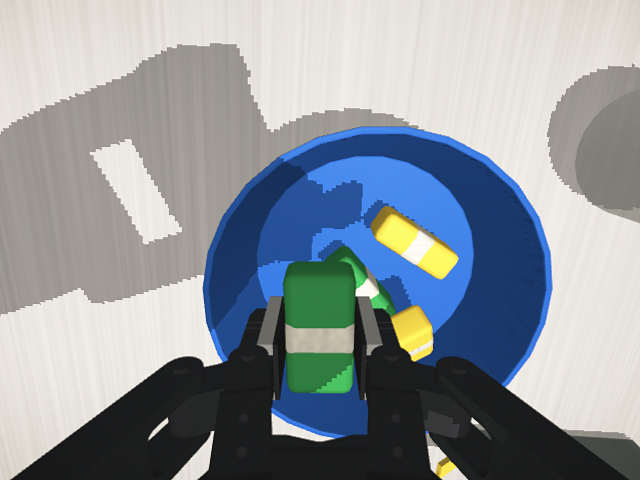

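{"api": "drive_tool", "payload": {
  "rows": [
    [[-0.02, 0, -0.2, 0, 0, 0], [-0.02, 0, -0.45, 0, 0, 0], [-0.02, 0, -0.63, 0, 0, 0], [-0.02, 0, -0.66, 0, 0, 0], [-0.02, 0, -0.66, 0, 0, 0]]
  ]
}}

```text
time_s: 29.78
eef_pos: [445.7, 364.9, 215.3]
ee_rot: [-0.008, 0.685, 0.728, 0.0]
force: [-0.9, 0.2, -0.6]
grip_width: 0.32
```

{"api": "drive_tool", "payload": {
  "rows": [
    [[0, 0, 0, 0, 0, 0], [0, 0, 0, 0, 0, 0], [0, 0, 0, 0, 0, 0]]
  ],
  "fingers": 0
}}

```text
time_s: 30.15
eef_pos: [445.7, 365.0, 215.7]
ee_rot: [-0.008, 0.685, 0.728, 0.001]
force: [-0.9, 0.3, -0.5]
grip_width: 0.502
```

{"api": "drive_tool", "payload": {
  "rows": [
    [[0, 0, 0.3, 0, 0, 0], [0, 0, 0.7, 0, 0, 0], [0, 0, 1, 0, 0, 0], [0, 0, 1, 0, 0, 0]]
  ]
}}

```text
time_s: 30.65
eef_pos: [445.9, 365.1, 318.0]
ee_rot: [-0.007, 0.685, 0.728, 0.003]
force: [0.2, -0.7, -0.3]
grip_width: 0.498
```

```bash
python3 - <<'E'
from h import *
cv2.imwrite('pics/w16.png',viewer.capture('wrist')[:,:,::-1]);s=ctrl.sense(); print(s['eef_pos'],s['joints'])
E
```

```text
[445.63446615 364.96186875 316.27423866] [0.4807639  0.50287882 1.45934116 0.01588755 1.18170968 0.41380245]
```

View pics/w16.png

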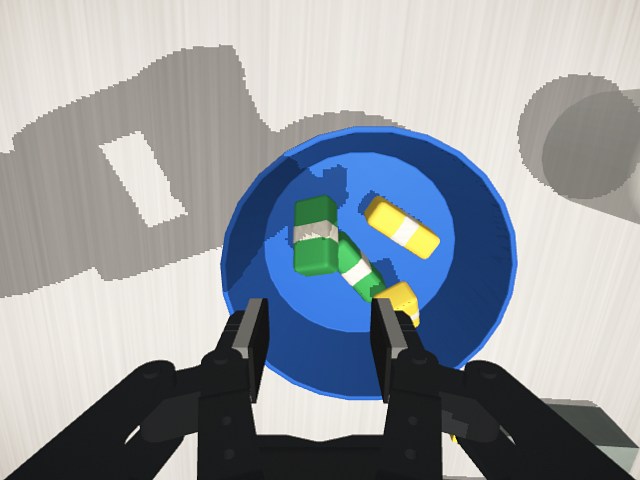

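All four bars are in the basin. Next I'll measure tray A and lane 1 in the earlier staging view.

```bash
python3 - <<'E'
import cv2
im=cv2.imread('pics/w8.png')
cv2.imwrite('pics/w8c.png',cv2.resize(im[130:330,480:640],None,fx=4,fy=3,interpolation=cv2.INTER_CUBIC))
cv2.imwrite('pics/w8d.png',cv2.resize(im[160:300,300:480],None,fx=4,fy=4,interpolation=cv2.INTER_CUBIC))
E
```

```text
(no output)
```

View pics/w8c.png

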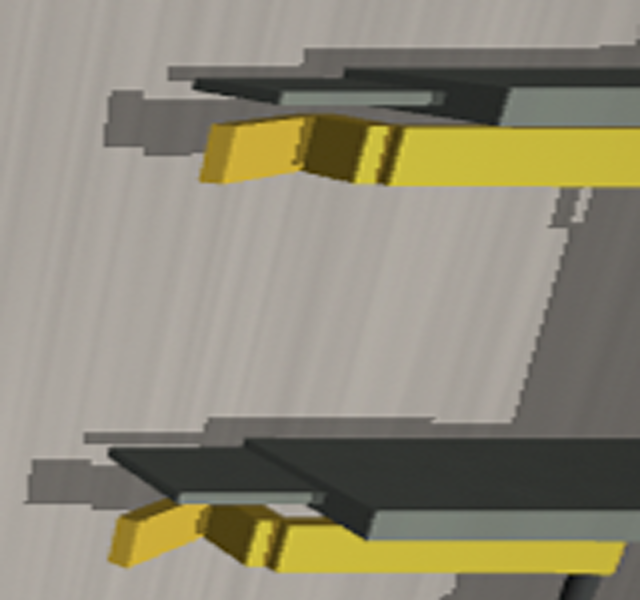

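View pics/w8d.png

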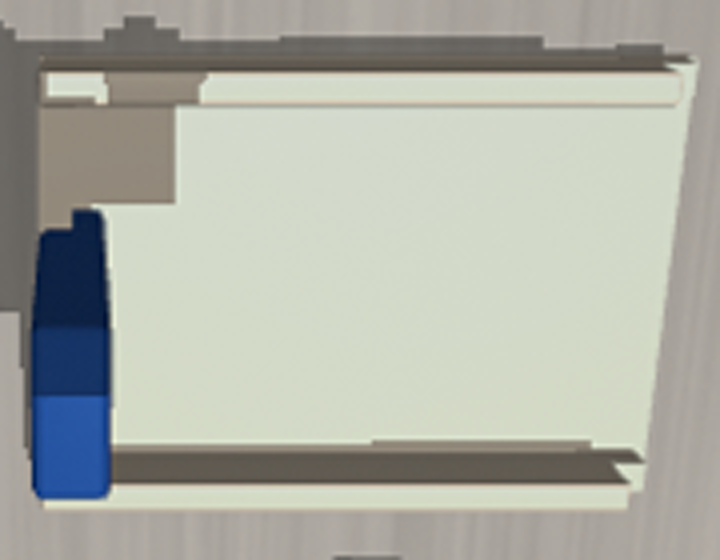

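```bash
python3 - <<'E'
from h import *
c=np.load('cw8.npy',allow_pickle=True).item()
f=lambda x,y,z:px(c,480+(x+.5)/4-.5,130+(y+.5)/3-.5,z)
for x in (510,630):
    a,b=f(x,88,42),f(x,510,42); print('walls',a.round(1),b.round(1),a[1]-b[1],'c',(a[1]+b[1])/2-4)
print('right corner',f(365,540,42), 'left corner', f(500,125,42),f(508,88,42))
print('fin L',f(280,92,28),f(280,105,28),'fin R',f(180,492,28),f(180,503,28))
print('toe ramp ends', f(202,183,12),f(225,183,10),f(110,565,12))
g=lambda x,y,z:px(c,300+(x+.5)/4-.5,160+(y+.5)/4-.5,z)
t=np.array([g(45,505,20),g(628,508,20),g(678,72,20),g(45,72,20)]); print(t.round(1))
for i,j in((0,1),(3,2)): d=t[j]-t[i];print('head',np.degrees(np.arctan2(d[1],d[0])),np.linalg.norm(d))
print('width',t[3]-t[0],'mid',(t[0]+t[3])/2, (t[1]+t[2])/2)
fn=np.array([g(33,395,75),g(110,395,75),g(108,498,75),g(35,498,75)]);print('fin',fn.round(1),fn.mean(0))
E
```

```text
walls [580.7 112.6  42. ] [603.5  14.8  42. ] 97.80616982621673 c 59.7043294733055
walls [599.4 112.5  42. ] [624.7  14.6  42. ] 97.84123555298464 c 59.547728513233324
right corner [579.5441301    7.07764551  42.        ] left corner [580.93993423 104.95906884  42.        ] [580.41954831 112.60973183  42.        ]
fin L [553.42730866 110.3184532   28.        ] [553.95145202 107.48430358  28.        ] fin R [552.92868577  12.85356144  28.        ] [553.42506754   9.82849141  28.        ]
toe ramp ends [552.97173945  86.88836943  12.        ] [558.26863988  86.44976504  10.        ] [551.94896662 -16.91723101  12.        ]
[[394.4  16.7  20. ]
 [505.1  15.1  20. ]
 [504.8  98.   20. ]
 [395.6  98.8  20. ]]
head -0.7905840919839012 110.65269730573756
head -0.4311302640238146 109.21201790140994
width [ 1.16744522 82.10477409  0.        ] mid [394.99448874  57.72248481  20.        ] [504.92003366  56.54821291  20.        ]
fin [[394.3  60.6  75. ]
 [405.6  60.5  75. ]
 [405.3  44.   75. ]
 [394.4  44.1  75. ]] [399.88104477  52.33579431  75.        ]
```

{"api": "drive_tool", "payload": {
  "rows": [
    [[-0.1, -0.5, 0, 0, 0, -0.02], [-0.2, -1, 0, 0, 0, -0.046], [-0.2, -1, 0, 0, 0, -0.046]]
  ],
  "fingers": 0.2
}}

```text
time_s: 31.08
eef_pos: [425.1, 263.0, 315.3]
ee_rot: [-0.008, 0.712, 0.702, 0.0]
force: [-0.2, -0.7, 0.1]
grip_width: 0.599
```

{"api": "drive_tool", "payload": {
  "rows": [
    [[-0.1, -0.5, 0, 0, 0, 0], [-0.2, -1, 0, 0, 0, 0], [-0.2, -1, 0, 0, 0, 0]]
  ]
}}

```text
time_s: 31.45
eef_pos: [405.1, 161.5, 314.7]
ee_rot: [-0.008, 0.713, 0.701, -0.0]
force: [0.2, 0.8, -0.7]
grip_width: 0.602
```

{"api": "drive_tool", "payload": {
  "rows": [
    [[-0.03, -0.5, 0, 0, 0, 0], [-0.06, -1, 0, 0, 0, 0], [-0.06, -1, 0, 0, 0, 0], [-0.06, -1, 0, 0, 0, 0]]
  ]
}}

```text
time_s: 31.95
eef_pos: [399.4, 62.4, 314.5]
ee_rot: [-0.008, 0.713, 0.701, -0.0]
force: [0.2, 0.5, 0.1]
grip_width: 0.599
```

```bash
cat > lvl.py <<'E'
from h import *
import sys
h=np.radians(float(sys.argv[1])); tx,ty,tz=map(float,sys.argv[2:5])
s=ctrl.sense();p=s['eef_pos']
y=np.array([np.cos(h),np.sin(h),0]);z=np.array([0,0,-1.]);x=np.cross(y,z)
T=R.from_matrix(np.stack([x,y,z],1)); d=(T*rot().inv()).as_rotvec()
print('pos',p.round(1),'shift',((np.array([tx,ty,tz])-p)/100).round(3),'turn',(np.degrees(d)/90).round(4),'force',s['force'].round(1),'grip',round(s['grip_width'],3))
E
python3 lvl.py -0.7 400 58.8 211.4
python3 - <<'E'
from h import *
np.save('cw17.npy',viewer.calibration('wrist'),allow_pickle=True)
cv2.imwrite('pics/w17.png',viewer.capture('wrist')[:,:,::-1])
E
```

```text
pos [399.4  62.4 314.5] shift [ 0.006 -0.036 -1.031] turn [-0.0075 -0.0077  0.0028] force [0.2 0.5 0.1] grip 0.599
```

View pics/w17.png

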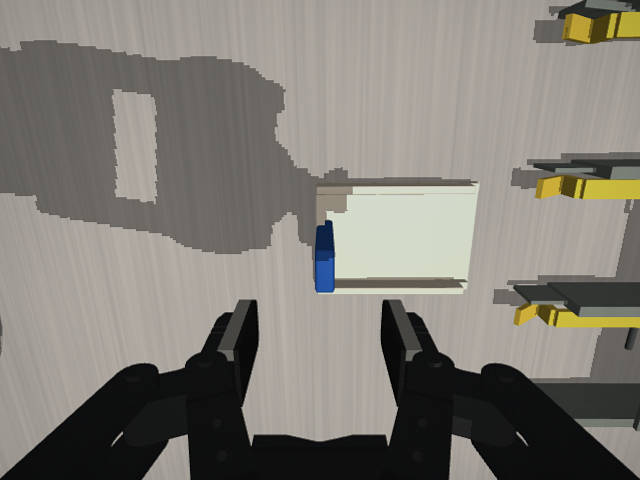

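{"api": "drive_tool", "payload": {
  "rows": [
    [[0.006, -0.04, -0.2, -0.004, -0.004, 0.002], [0.006, -0.04, -0.6, -0.0075, -0.0077, 0.003], [0.006, -0.04, -0.9, -0.0075, -0.0077, 0.003], [0.006, -0.04, -1, -0.0075, -0.0077, 0.003], [0.006, -0.04, -1, -0.0075, -0.0077, 0.003]]
  ]
}}

```text
time_s: 32.62
eef_pos: [400.2, 59.3, 214.6]
ee_rot: [-0.0, 0.711, 0.704, -0.0]
force: [-0.2, -0.1, 1.1]
grip_width: 0.601
```

{"api": "drive_tool", "payload": {
  "rows": [
    [[0, 0, -0.025, 0, 0, 0], [0, 0, -0.025, 0, 0, 0], [0, 0, -0.025, 0, 0, 0], [0, 0, -0.025, 0, 0, 0], [0, 0, -0.025, 0, 0, 0], [0, 0, -0.025, 0, 0, 0]]
  ],
  "fingers": -1,
  "force": 70
}}

```text
time_s: 33.38
eef_pos: [400.4, 59.3, 212.8]
ee_rot: [0.0, 0.711, 0.704, 0.0]
force: [-0.2, 1.2, 7.5]
grip_width: 0.129
```

```bash
python3 lvl.py -0.7 400 62.5 212
```

```text
pos [400.4  59.3 212.8] shift [-0.004  0.032 -0.008] turn [ 0.      0.0006 -0.0015] force [-0.2  1.2  7.5] grip 0.129
```

{"api": "drive_tool", "payload": {
  "rows": [
    [[0, 0, 0.04, 0, 0, 0], [0.1, 0.02, 0.06, 0, 0, 0], [0.2, 0.038, 0.06, 0, 0, -0.001], [0.25, 0.038, 0.06, 0, 0, -0.001], [0.25, 0.038, 0.06, 0, 0, -0.001], [0.25, 0.038, 0.06, 0, 0, -0.001]]
  ]
}}

```text
time_s: 34.12
eef_pos: [425.2, 63.1, 218.6]
ee_rot: [0.0, 0.711, 0.703, 0.0]
force: [-0.0, 0.4, -1.7]
grip_width: 0.134
```

```bash
python3 lvl.py -0.7 425 63.1 212
python3 - <<'E'
from h import *
np.save('cw18.npy',viewer.calibration('wrist'),allow_pickle=True)
im=viewer.capture('wrist')
cv2.imwrite('pics/w18.png',im[:,:,::-1]); crop(im,300,80,640,400,2.3,'pics/w18c.png')
crop(viewer.capture('top'),200,190,400,340,4,'pics/t18.png')
E
```

```text
pos [425.2  63.1 218.6] shift [-0.002 -0.    -0.066] turn [-0.      0.0002 -0.0005] force [-0.   0.4 -1.7] grip 0.134
```

View pics/w18c.png

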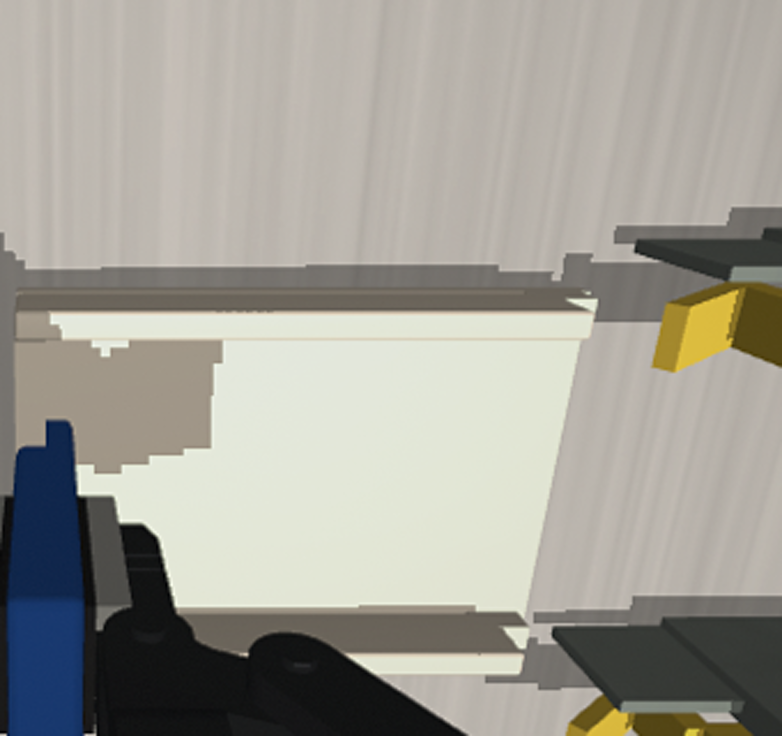

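View pics/t18.png

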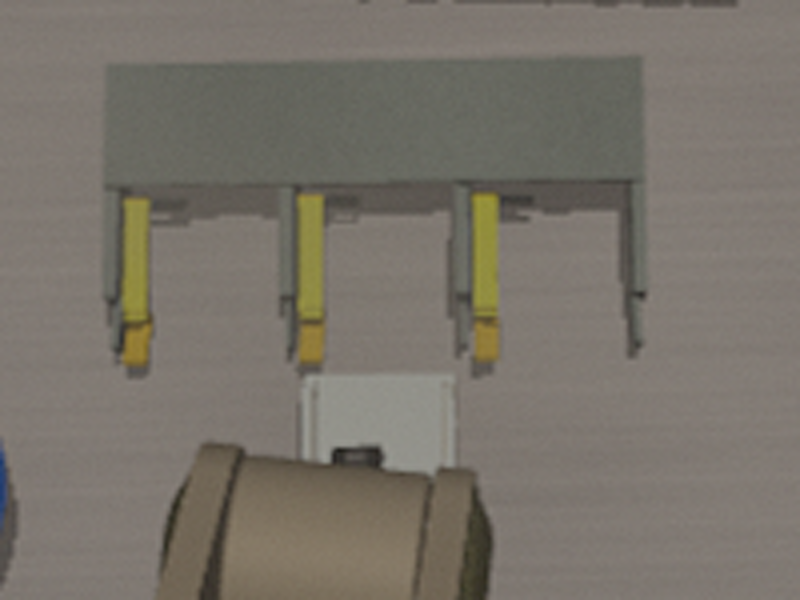

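```bash
python3 - <<'E'
from h import *
c=np.load('cw18.npy',allow_pickle=True).item(); t=viewer.calibration('top')
f=lambda x,y,z:px(c,300+(x+.5)/2.3-.5,80+(y+.5)/2.3-.5,z)
print('tray front L',f(590,311,26),'R',f(522,674,26), 'rear L',f(18,311,26))
print('fin R',f(625,704,28),f(740,704,28),'fin L upper',f(732,268,28))
g=lambda x,y,z:px(t,200+(x+.5)/4-.5,190+(y+.5)/4-.5,z)
print('top: L',g(301.5,377,26),g(301.5,460,26),'R',g(456.5,377,26),g(457,460,26))
print('walls lane1 L',g(281,250,42),g(294,250,42),'R',g(457,250,42),g(469,250,42))
print('outer',g(104.5,250,42),g(647,250,42))
E
```

```text
tray front L [530.1049892  101.60216392  26.        ] R [530.68794721  18.56000339  26.        ] rear L [420.84006007 102.80257658  26.        ]
fin R [553.53157286  11.90183768  28.        ] [579.03745869  11.6048734   28.        ] fin L upper [553.65001184 110.1315796   28.        ]
top: L [537.9366979   99.46239731  26.        ] [491.93902969  99.79701233  26.        ] R [535.8392226   13.25150132  26.        ] [489.90217305  13.88062282  26.        ]
walls lane1 L [607.11229027 108.81620362  42.        ] [606.92949944 101.5906439   42.        ] R [604.64064897  11.11441216  42.        ] [604.47236871   4.46244249  42.        ]
outer [609.59761079 207.05872218  42.        ] [601.97981039 -94.06618005  42.        ]
```

{"api": "drive_tool", "payload": {
  "rows": [
    [[0, 0.003, -0.03, 0, 0, 0], [0.02, 0.005, -0.053, 0, 0, 0], [0.1, 0.004, -0.053, 0, 0, 0], [0.2, 0.003, -0.053, 0, 0, 0], [0.3, 0.001, -0.053, 0, 0, 0], [0.4, 0, -0.053, 0, 0, 0], [0.5, -0.001, -0.053, 0, 0, 0], [0.55, -0.002, -0.053, 0, 0, 0], [0.6, -0.003, -0.053, 0, 0, 0], [0.6, -0.003, -0.053, 0, 0, 0]]
  ]
}}

```text
time_s: 35.48
eef_pos: [485.4, 62.8, 213.4]
ee_rot: [0.0, 0.711, 0.703, 0.0]
force: [0.2, -0.4, -3.1]
grip_width: 0.131
```

```bash
python3 lvl.py -0.7 589 61.6 213
python3 - <<'E'
from h import *
im=viewer.capture('wrist')
cv2.imwrite('pics/w19.png',im[:,:,::-1]); crop(im,280,80,640,400,2.2,'pics/w19c.png')
crop(viewer.capture('side'),180,150,380,310,4,'pics/s19.png')
E
```

```text
pos [485.4  62.8 213.4] shift [ 1.036 -0.012 -0.004] turn [ 0.      0.0005 -0.0004] force [ 0.2 -0.4 -3.1] grip 0.131
```

View pics/w19c.png

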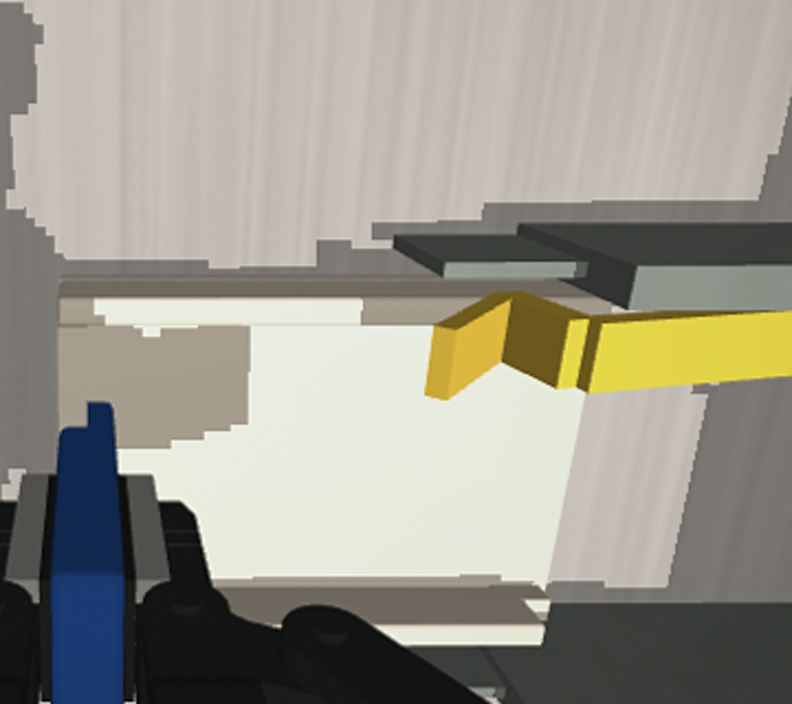

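View pics/s19.png

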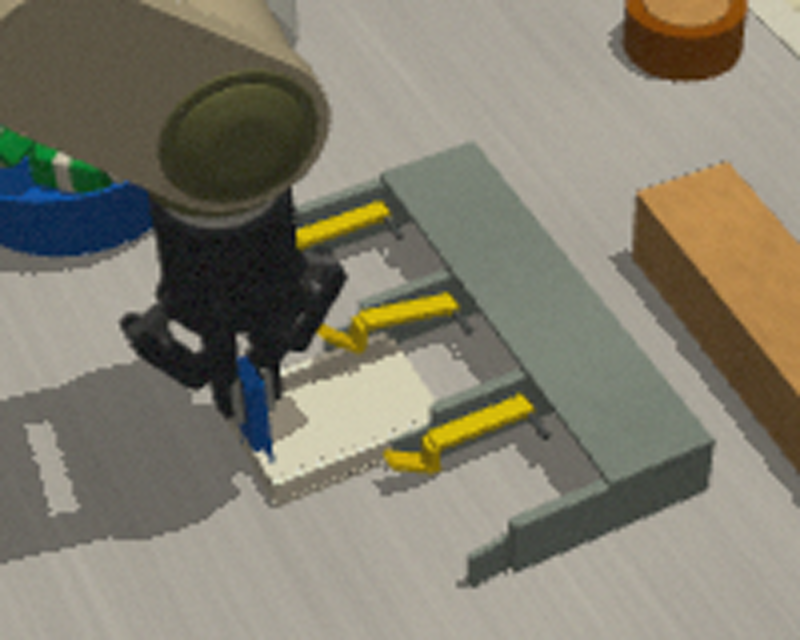

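{"api": "drive_tool", "payload": {
  "rows": [
    [[0.08, -0.001, 0, 0, 0, 0], [0.18, -0.002, 0, 0, 0, 0], [0.28, -0.003, 0, 0, 0, 0], [0.38, -0.004, 0, 0, 0, 0], [0.48, -0.005, 0, 0, 0, 0], [0.58, -0.006, 0, 0, 0, 0], [0.68, -0.007, 0, 0, 0, 0], [0.78, -0.009, 0, 0, 0, 0], [0.88, -0.01, 0, 0, 0, 0], [0.92, -0.011, 0, 0, 0, 0]]
  ]
}}

```text
time_s: 36.83
eef_pos: [577.6, 61.7, 213.3]
ee_rot: [0.0, 0.711, 0.703, 0.0]
force: [-1.2, -0.9, -2.5]
grip_width: 0.134
```

```bash
python3 lvl.py -0.7 589 61.6 213
python3 - <<'E'
from h import *
im=viewer.capture('wrist')
cv2.imwrite('pics/w20.png',im[:,:,::-1]); crop(im,280,80,640,400,2.2,'pics/w20c.png')
E
```

```text
pos [577.6  61.7 213.3] shift [ 0.114 -0.001 -0.003] turn [ 0.      0.0004 -0.0005] force [-1.2 -0.9 -2.5] grip 0.134
```

View pics/w20c.png

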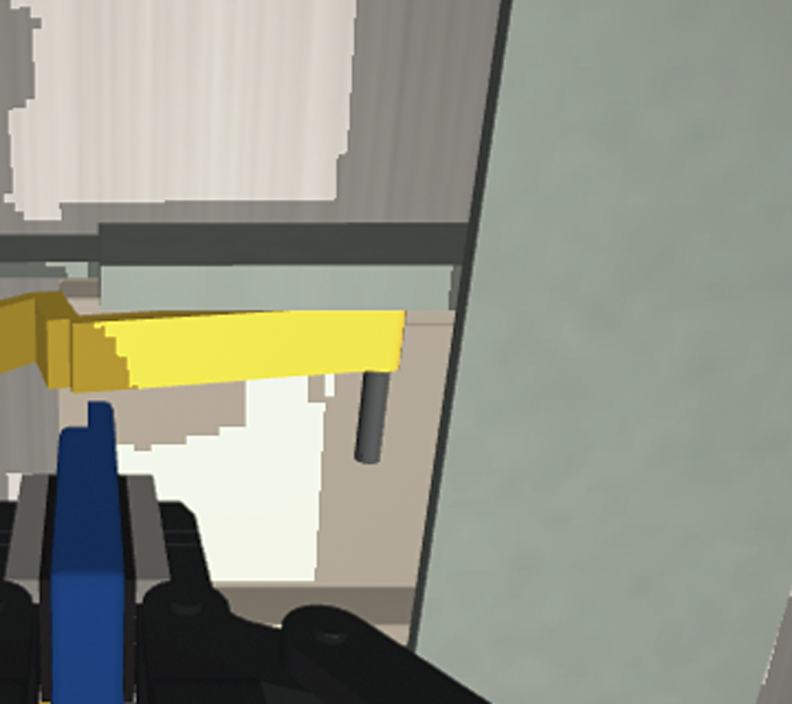

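{"api": "drive_tool", "payload": {
  "rows": [
    [[0.03, 0, 0, 0, 0, 0], [0.06, 0, 0, 0, 0, 0], [0.09, -0.001, 0, 0, 0, 0], [0.11, -0.001, 0, 0, 0, 0], [0.125, -0.001, 0, 0, 0, 0], [0.125, -0.001, 0, 0, 0, 0], [0.125, -0.001, 0, 0, 0, 0]]
  ]
}}

```text
time_s: 37.75
eef_pos: [590.1, 61.6, 213.2]
ee_rot: [0.0, 0.711, 0.703, 0.0]
force: [-0.5, -1.0, -1.7]
grip_width: 0.129
```

```bash
python3 lvl.py -0.7 589 61.6 213
python3 - <<'E'
from h import *
im=viewer.capture('wrist')
cv2.imwrite('pics/w21.png',im[:,:,::-1]); crop(im,280,80,640,400,2.2,'pics/w21c.png')
crop(viewer.capture('side'),180,150,380,310,4,'pics/s21.png')
E
```

```text
pos [590.1  61.6 213.2] shift [-0.011 -0.    -0.002] turn [-0.      0.0002 -0.0005] force [-0.5 -1.  -1.7] grip 0.129
```

View pics/w21.png

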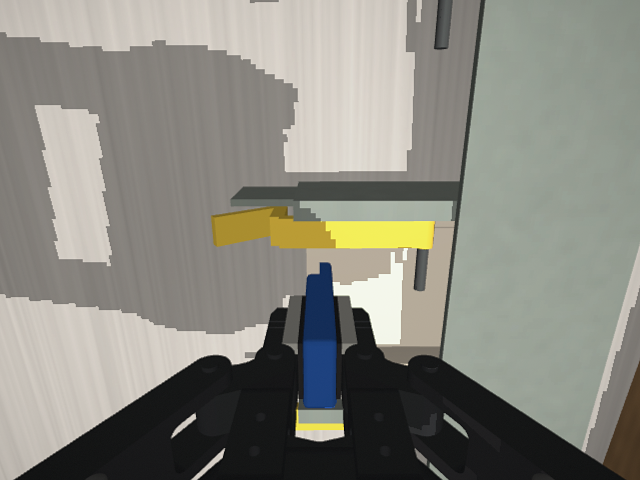

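View pics/s21.png

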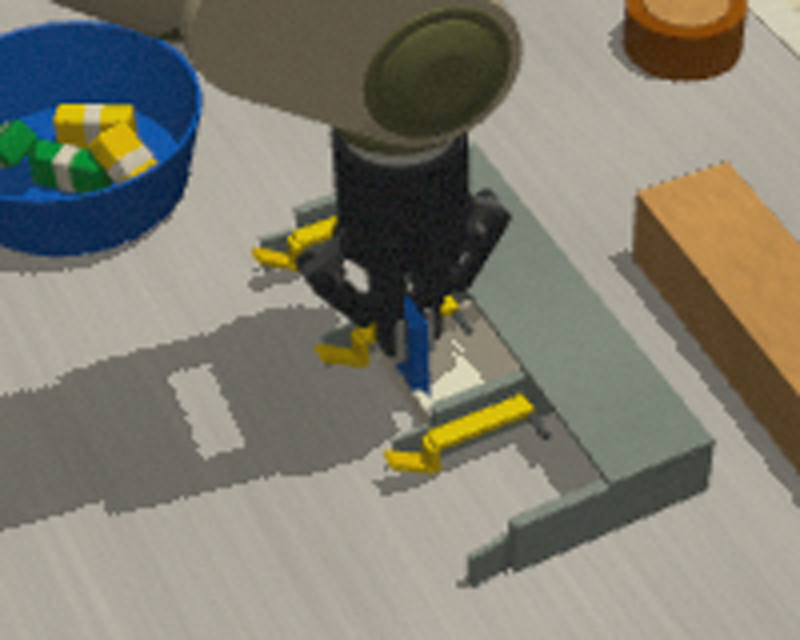

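{"api": "drive_tool", "payload": {
  "rows": [
    [[0, 0, -0.006, 0, 0, 0], [0, 0, -0.01, 0, 0, 0], [0, 0, -0.01, 0, 0, 0]]
  ]
}}

```text
time_s: 38.22
eef_pos: [590.1, 61.6, 212.8]
ee_rot: [0.0, 0.711, 0.703, 0.0]
force: [-4.2, -0.4, 4.6]
grip_width: 0.131
```

{"api": "drive_tool", "payload": {
  "rows": [
    [[0, 0, 0, 0, 0, 0], [0, 0, 0, 0, 0, 0], [0, 0, 0, 0, 0, 0], [0, 0, 0, 0, 0, 0]]
  ],
  "fingers": -0.1
}}

```text
time_s: 38.72
eef_pos: [590.1, 61.6, 212.8]
ee_rot: [0.0, 0.711, 0.703, 0.0]
force: [0.5, 0.2, -0.5]
grip_width: 0.446
```

{"api": "drive_tool", "payload": {
  "rows": [
    [[0, 0, 0.3, 0, 0, 0], [0, 0, 0.7, 0, 0, 0], [0, 0, 1, 0, 0, 0], [0, 0, 1, 0, 0, 0]]
  ]
}}

```text
time_s: 39.22
eef_pos: [590.4, 61.6, 315.0]
ee_rot: [0.002, 0.711, 0.703, 0.002]
force: [0.0, 0.3, -0.1]
grip_width: 0.45
```

```bash
python3 lvl.py -0.7 589 61.6 213
python3 - <<'E'
from h import *
np.save('cw22.npy',viewer.calibration('wrist'),allow_pickle=True)
im=viewer.capture('wrist')
cv2.imwrite('pics/w22.png',im[:,:,::-1])
crop(viewer.capture('side'),180,150,380,310,4,'pics/s22.png')
E
```

```text
pos [590.4  61.6 315. ] shift [-0.014 -0.    -1.02 ] turn [ 0.0003  0.0033 -0.0006] force [ 0.   0.3 -0.1] grip 0.45
```

View pics/w22.png

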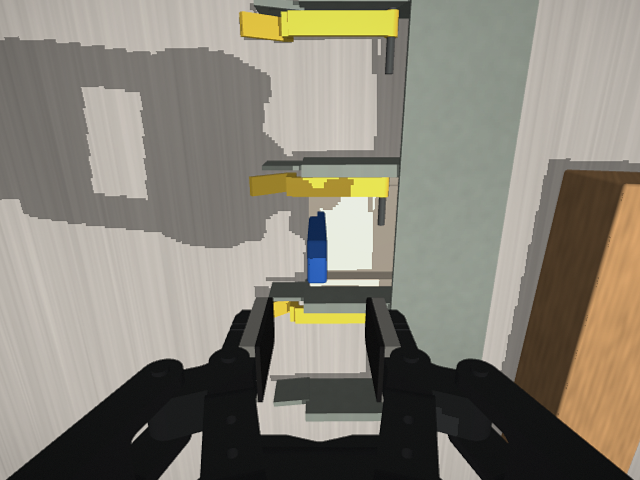

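View pics/s22.png

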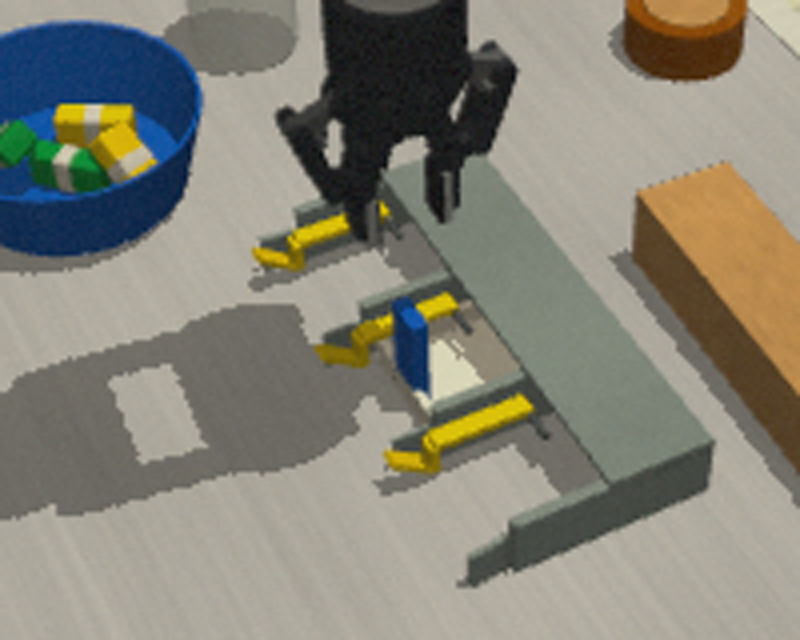

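```bash
python3 - <<'E'
from h import *
im=viewer.capture('top'); cv2.imwrite('pics/t23.png',im[:,:,::-1])
E
```

```text
(no output)
```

View pics/t23.png

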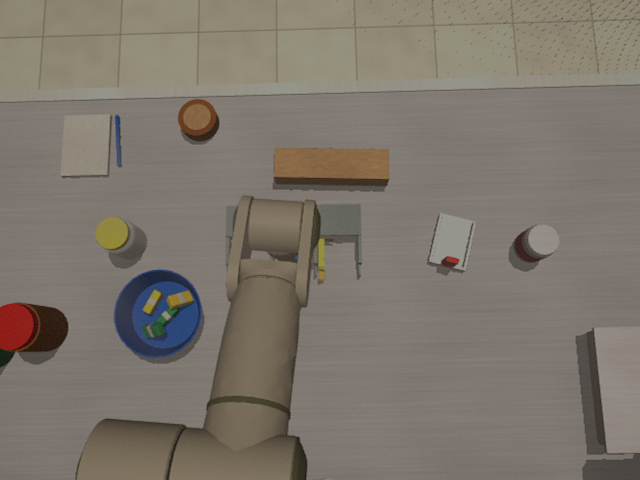

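{"api": "drive_tool", "payload": {
  "rows": [
    [[0, -0.5, 0, 0, 0, -0.08], [-0.05, -1, 0, 0, 0, -0.17], [-0.05, -1, 0, 0, 0, -0.17]]
  ],
  "fingers": 0.3
}}

```text
time_s: 39.75
eef_pos: [584.6, -41.2, 310.1]
ee_rot: [-0.001, 0.8, 0.6, -0.001]
force: [-1.1, 0.1, -0.5]
grip_width: 0.651
```

{"api": "drive_tool", "payload": {
  "rows": [
    [[0, -0.5, 0, 0, 0, 0], [-0.05, -1, 0, 0, 0, 0], [-0.05, -1, 0, 0, 0, 0]]
  ]
}}

```text
time_s: 40.12
eef_pos: [579.3, -143.3, 308.9]
ee_rot: [-0.002, 0.801, 0.599, -0.002]
force: [0.8, 1.3, 0.2]
grip_width: 0.65
```

{"api": "drive_tool", "payload": {
  "rows": [
    [[0, -0.5, 0, 0, 0, 0], [-0.05, -1, 0, 0, 0, 0], [-0.05, -1, 0, 0, 0, 0], [-0.05, -1, 0, 0, 0, 0]]
  ]
}}

```text
time_s: 40.62
eef_pos: [574.7, -241.8, 308.2]
ee_rot: [-0.003, 0.8, 0.6, -0.002]
force: [0.5, 0.5, 0.8]
grip_width: 0.653
```

```bash
python3 lvl.py -16 573 -285 212
python3 - <<'E'
from h import *
np.save('cw24.npy',viewer.calibration('wrist'),allow_pickle=True)
im=viewer.capture('wrist')
cv2.imwrite('pics/w24.png',im[:,:,::-1])
E
```

```text
pos [ 574.7 -241.8  308.2] shift [-0.017 -0.432 -0.962] turn [-0.0016 -0.004   0.0035] force [0.5 0.5 0.8] grip 0.653
```

View pics/w24.png

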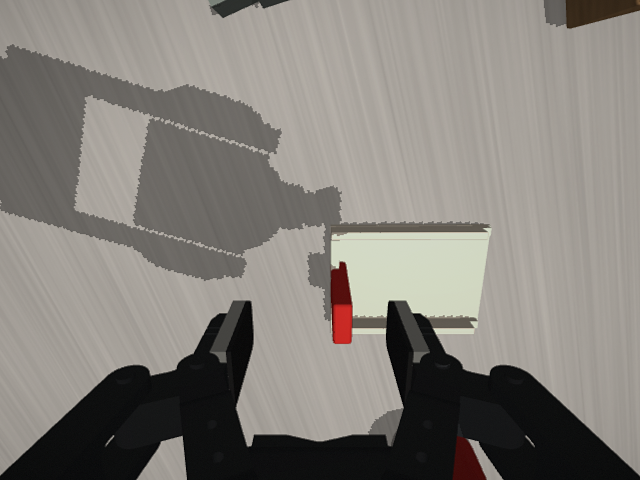

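```bash
python3 - <<'E'
import cv2
im=cv2.imread('pics/w24.png')
cv2.imwrite('pics/w24c.png',cv2.resize(im[215:350,320:500],None,fx=4.4,fy=4.4,interpolation=cv2.INTER_CUBIC))
E
```

```text
(no output)
```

View pics/w24c.png

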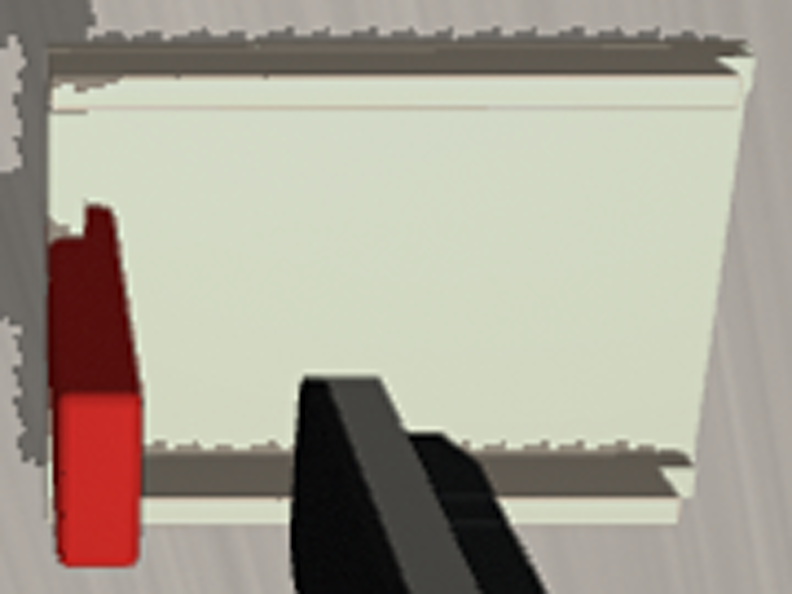

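```bash
python3 - <<'E'
from h import *
c=np.load('cw24.npy',allow_pickle=True).item()
g=lambda x,y,z:px(c,320+(x+.5)/4.4-.5,215+(y+.5)/4.4-.5,z)
t=np.array([g(48,524,20),g(678,524,20),g(740,74,20),g(50,76,20)]); print(t.round(1))
for i,j in((0,1),(3,2)): d=t[j]-t[i];print('head',np.degrees(np.arctan2(d[1],d[0])),np.linalg.norm(d))
print('rear mid',(t[0]+t[3])/2,'front mid', (t[1]+t[2])/2)
fn=np.array([g(57,396,75),g(141,396,75),g(139,566,75),g(60,566,75)]);print('fin',fn.round(1),fn.mean(0))
E
```

```text
[[ 558.6 -321.9   20. ]
 [ 665.5 -352.7   20. ]
 [ 688.1 -272.5   20. ]
 [ 581.4 -241.9   20. ]]
head -16.06248212113969 111.28494211527226
head -15.995364850657039 110.94200137670974
rear mid [ 570.00043673 -281.88658821   20.        ] front mid [ 676.79404053 -312.56761744   20.        ]
fin [[ 573.5 -268.8   75. ]
 [ 584.4 -272.    75. ]
 [ 577.4 -297.8   75. ]
 [ 566.7 -294.7   75. ]] [ 575.49978938 -283.3155593    75.        ]
```

{"api": "drive_tool", "payload": {
  "rows": [
    [[0, -0.2, -0.1, 0, 0, 0], [0.01, -0.415, -0.3, -0.0016, -0.004, 0.0035], [0.01, -0.415, -0.6, -0.0016, -0.004, 0.0035], [0.01, -0.415, -0.85, -0.0016, -0.004, 0.0035], [0.01, -0.415, -0.955, -0.0016, -0.004, 0.0035], [0.01, -0.415, -0.955, -0.0016, -0.004, 0.0035]]
  ]
}}

```text
time_s: 41.42
eef_pos: [575.8, -283.1, 212.5]
ee_rot: [-0.0, 0.798, 0.602, -0.0]
force: [0.0, -1.1, 0.1]
grip_width: 0.648
```

{"api": "drive_tool", "payload": {
  "rows": [
    [[0, 0, 0, 0, 0, 0], [0, 0, 0, 0, 0, 0], [0, 0, 0, 0, 0, 0], [0, 0, 0, 0, 0, 0], [0, 0, 0, 0, 0, 0], [0, 0, 0, 0, 0, 0]]
  ],
  "fingers": -1,
  "force": 70
}}

```text
time_s: 42.18
eef_pos: [576.0, -283.2, 213.4]
ee_rot: [0.001, 0.798, 0.602, 0.0]
force: [-0.3, 0.4, 6.2]
grip_width: 0.132
```

{"api": "drive_tool", "payload": {
  "rows": [
    [[0, 0, 0.1, 0, 0, 0], [0, 0, 0.4, 0, 0, 0], [0, 0, 0.8, 0, 0, 0], [0, 0, 0.8, 0, 0, 0]]
  ]
}}

```text
time_s: 42.68
eef_pos: [576.3, -283.3, 296.9]
ee_rot: [0.003, 0.798, 0.602, 0.001]
force: [-0.7, 0.2, -1.9]
grip_width: 0.133
```

```bash
python3 lvl.py -0.7 420 -36 292
python3 - <<'E'
from h import *
im=viewer.capture('wrist')
cv2.imwrite('pics/w25.png',im[:,:,::-1])
E
```

```text
pos [ 576.3 -283.3  296.9] shift [-1.563  2.473 -0.049] turn [0.0022 0.0039 0.1694] force [-0.7  0.2 -1.9] grip 0.133
```

View pics/w25.png

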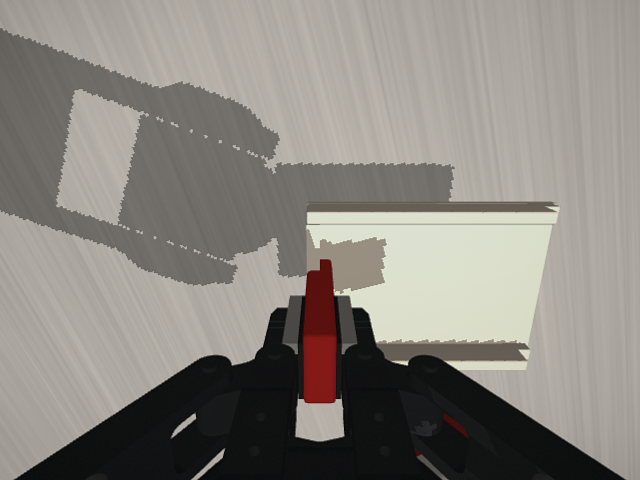

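{"api": "drive_tool", "payload": {
  "rows": [
    [[-0.3, 0.35, 0, 0, 0, 0.04], [-0.7, 0.75, 0, 0.001, 0.002, 0.08], [-0.7, 0.85, 0, 0.0022, 0.0039, 0.1], [-0.7, 0.85, 0, 0.0022, 0.0039, 0.1]]
  ]
}}

```text
time_s: 43.22
eef_pos: [506.2, -197.9, 294.2]
ee_rot: [-0.002, 0.748, 0.663, -0.001]
force: [0.3, -0.5, -0.7]
grip_width: 0.13
```

{"api": "drive_tool", "payload": {
  "rows": [
    [[-0.3, 0.35, 0, 0, 0, 0.03], [-0.6, 0.75, 0, 0, 0, 0.06], [-0.6, 0.85, 0, 0, 0, 0.069], [-0.6, 0.85, 0, 0, 0, 0.069]]
  ]
}}

```text
time_s: 43.72
eef_pos: [447.1, -113.4, 294.4]
ee_rot: [-0.001, 0.712, 0.703, -0.001]
force: [0.4, 0.2, -2.0]
grip_width: 0.134
```

```bash
python3 lvl.py -0.7 425 -36.1 219
```

```text
pos [ 447.1 -113.4  294.4] shift [-0.221  0.773 -0.754] turn [-0.0002 -0.0019  0.0003] force [ 0.4  0.2 -2. ] grip 0.134
```

{"api": "drive_tool", "payload": {
  "rows": [
    [[-0.1, 0.3, -0.05, 0, 0, 0], [-0.2, 0.6, -0.2, 0, -0.001, 0], [-0.22, 0.77, -0.45, 0, -0.002, 0], [-0.22, 0.773, -0.65, 0, -0.002, 0], [-0.22, 0.773, -0.73, 0, -0.002, 0], [-0.22, 0.773, -0.75, 0, -0.002, 0], [-0.22, 0.773, -0.75, 0, -0.002, 0]]
  ]
}}

```text
time_s: 44.6
eef_pos: [425.6, -36.6, 219.8]
ee_rot: [0.0, 0.712, 0.702, 0.0]
force: [-1.1, -1.0, -1.7]
grip_width: 0.132
```

```bash
python3 lvl.py -0.7 425 -36.1 219
python3 - <<'E'
from h import *
np.save('cw26.npy',viewer.calibration('wrist'),allow_pickle=True)
im=viewer.capture('wrist')
cv2.imwrite('pics/w26.png',im[:,:,::-1]); crop(im,300,80,640,400,2.3,'pics/w26c.png')
crop(viewer.capture('top'),200,190,400,340,4,'pics/t26.png')
E
```

```text
pos [425.6 -36.6 219.8] shift [-0.006  0.005 -0.008] turn [0.     0.0007 0.0007] force [-1.1 -1.  -1.7] grip 0.132
```

View pics/w26c.png

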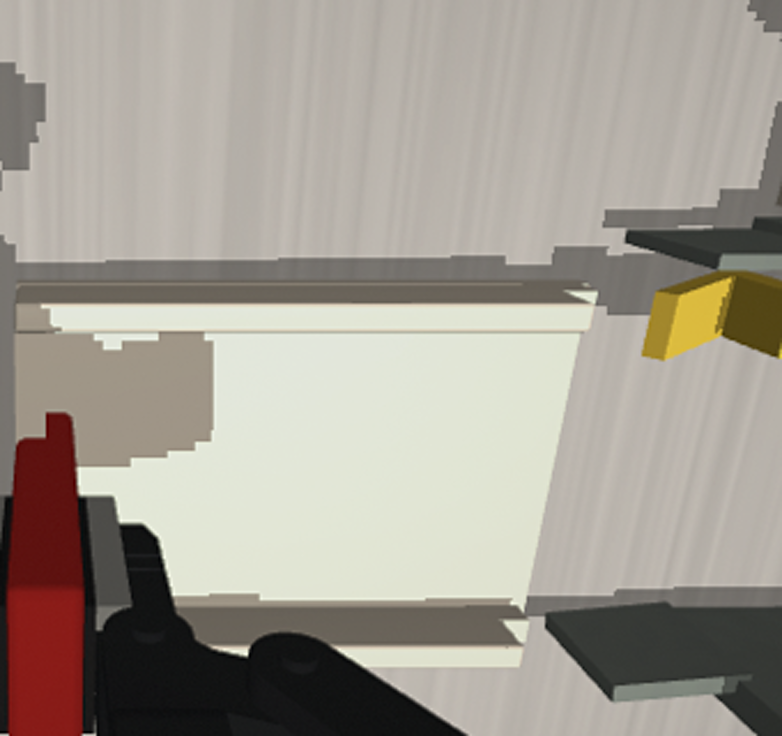

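View pics/t26.png

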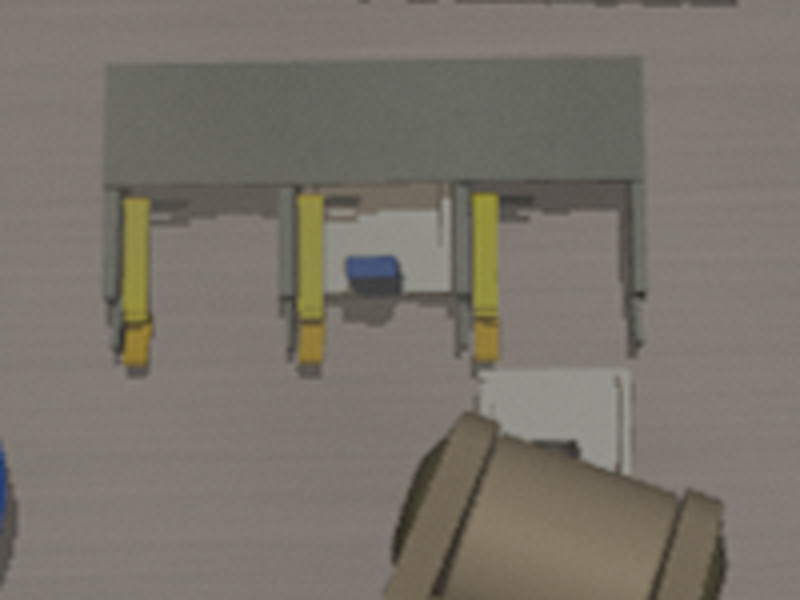

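```bash
python3 - <<'E'
from h import *
c=np.load('cw26.npy',allow_pickle=True).item(); t=viewer.calibration('top')
f=lambda x,y,z:px(c,300+(x+.5)/2.3-.5,80+(y+.5)/2.3-.5,z)
print('tray front L',f(590,304,27),'R',f(520,667,27), 'rear L',f(18,304,27))
print('finL upper',f(720,256,28),'fin R',f(612,688,28),f(725,678,28))
g=lambda x,y,z:px(t,200+(x+.5)/4-.5,190+(y+.5)/4-.5,z)
print('top: L',g(480,372,27),'R',g(633,372,27))
print('walls lane0 L',g(457,250,42),g(469,250,42),'R',g(634,250,42),g(645,250,42))
print('laneA walls',g(281,250,42),g(294,250,42))
E
```

```text
tray front L [530.60950693   2.97389626  27.        ] R [530.55433116 -79.74801474  27.        ] rear L [421.43336563   4.39966124  27.        ]
finL upper [552.50600534  12.16957933  28.        ] fin R [551.23867769 -84.82844121  28.        ] [575.7189416  -82.51271148  28.        ]
top: L [5.38193584e+02 1.18973669e-01 2.70000000e+01] R [536.12624646 -84.72155188  27.        ]
walls lane0 L [604.64064897  11.11441216  42.        ] [604.47236871   4.46244249  42.        ] R [602.16162321 -86.87928006  42.        ] [602.00777926 -92.96059542  42.        ]
laneA walls [607.11229027 108.81620362  42.        ] [606.92949944 101.5906439   42.        ]
```

{"api": "drive_tool", "payload": {
  "rows": [
    [[0, 0.008, -0.03, 0, 0, 0], [0.02, 0.012, -0.058, 0, 0, 0], [0.1, 0.011, -0.058, 0, 0, 0], [0.2, 0.01, -0.058, 0, 0, 0], [0.3, 0.008, -0.058, 0, 0, 0], [0.4, 0.007, -0.058, 0, 0, 0], [0.5, 0.006, -0.058, 0, 0, 0], [0.55, 0.005, -0.058, 0, 0, 0], [0.6, 0.005, -0.058, 0, 0, 0], [0.6, 0.005, -0.058, 0, 0, 0]]
  ]
}}

```text
time_s: 45.95
eef_pos: [485.6, -35.9, 214.1]
ee_rot: [0.001, 0.712, 0.703, 0.001]
force: [-0.0, 0.1, -2.6]
grip_width: 0.127
```

```bash
python3 lvl.py -0.7 589 -37.4 213
python3 - <<'E'
from h import *
im=viewer.capture('wrist')
crop(im,280,80,640,400,2.2,'pics/w27c.png')
E
```

```text
pos [485.6 -35.9 214.1] shift [ 1.034 -0.015 -0.011] turn [0.0001 0.001  0.0005] force [-0.   0.1 -2.6] grip 0.127
```

View pics/w27c.png

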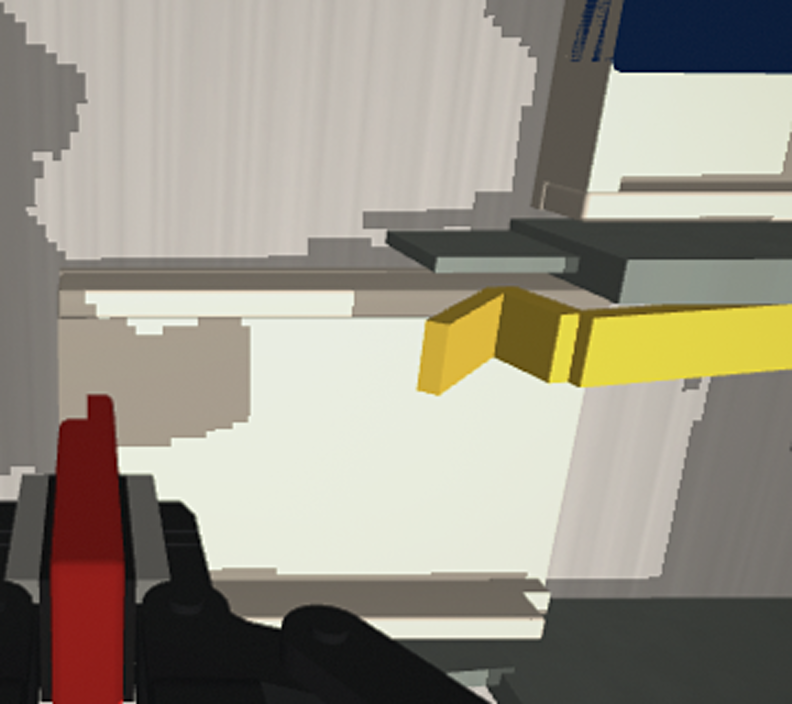

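Catch 0 is lifted and riding on the tray rim, as catch 1 did at this point. I'll continue the slide.

{"api": "drive_tool", "payload": {
  "rows": [
    [[0.08, -0.001, -0.002, 0, 0, 0], [0.18, -0.002, -0.004, 0, 0, 0], [0.28, -0.004, -0.005, 0, 0, 0], [0.38, -0.005, -0.005, 0, 0, 0], [0.48, -0.006, -0.005, 0, 0, 0], [0.58, -0.008, -0.005, 0, 0, 0], [0.68, -0.009, -0.005, 0, 0, 0], [0.78, -0.011, -0.005, 0, 0, 0], [0.88, -0.012, -0.005, 0, 0, 0], [0.91, -0.013, -0.005, 0, 0, 0]]
  ]
}}

```text
time_s: 47.25
eef_pos: [576.9, -37.2, 213.5]
ee_rot: [0.001, 0.712, 0.703, 0.0]
force: [-0.4, 0.3, -2.0]
grip_width: 0.127
```

{"api": "drive_tool", "payload": {
  "rows": [
    [[0.03, 0, 0, 0, 0, 0], [0.06, 0, 0, 0, 0, 0], [0.09, -0.001, 0, 0, 0, 0], [0.11, -0.001, 0, 0, 0, 0], [0.12, -0.001, 0, 0, 0, 0], [0.12, -0.001, 0, 0, 0, 0], [0.12, -0.001, 0, 0, 0, 0]]
  ]
}}

```text
time_s: 48.12
eef_pos: [588.8, -37.3, 213.5]
ee_rot: [0.0, 0.712, 0.703, 0.0]
force: [0.1, -0.8, -1.9]
grip_width: 0.134
```

```bash
python3 lvl.py -0.7 589 -37.4 213
python3 - <<'E'
from h import *
im=viewer.capture('wrist')
cv2.imwrite('pics/w28.png',im[:,:,::-1])
crop(viewer.capture('side'),180,150,380,310,4,'pics/s28.png')
E
```

```text
pos [588.8 -37.3 213.5] shift [ 0.002 -0.001 -0.005] turn [0.     0.0008 0.0004] force [ 0.1 -0.8 -1.9] grip 0.134
```

View pics/w28.png

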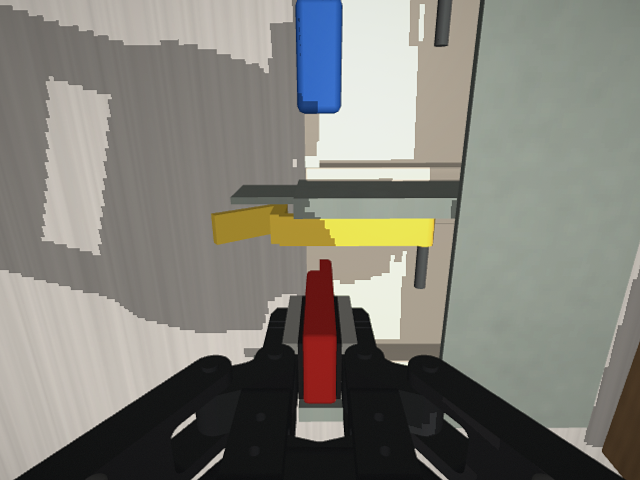

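View pics/s28.png

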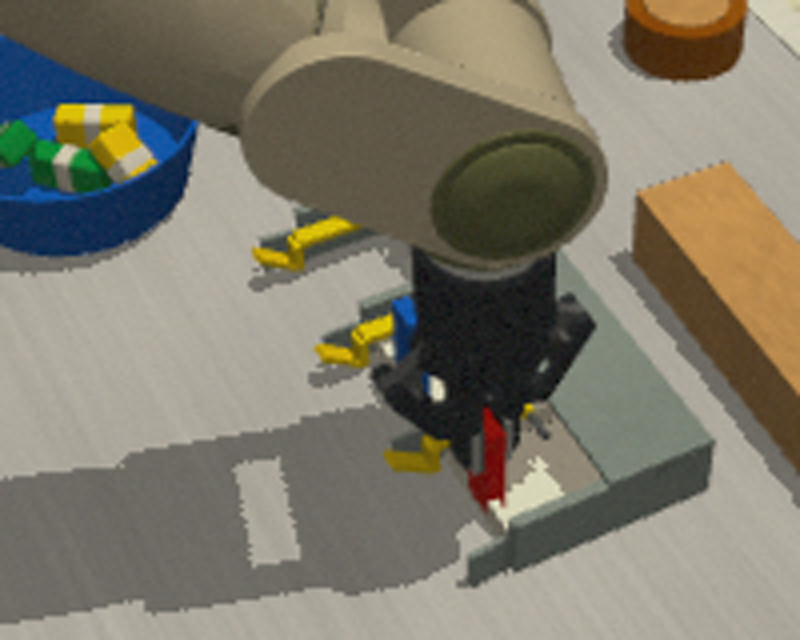

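The view matches the one for lane 1: the catch has dropped behind the rear wall. I'll lower the tray, release it and retreat.

{"api": "drive_tool", "payload": {
  "rows": [
    [[0, 0, -0.006, 0, 0, 0], [0, 0, -0.01, 0, 0, 0], [0, 0, -0.01, 0, 0, 0]]
  ]
}}

```text
time_s: 48.6
eef_pos: [588.8, -37.2, 213.4]
ee_rot: [0.001, 0.712, 0.703, 0.0]
force: [-5.1, 0.9, 7.1]
grip_width: 0.128
```

{"api": "drive_tool", "payload": {
  "rows": [
    [[0, 0, 0, 0, 0, 0], [0, 0, 0, 0, 0, 0], [0, 0, 0, 0, 0, 0], [0, 0, 0, 0, 0, 0]]
  ],
  "fingers": -0.1
}}

```text
time_s: 49.1
eef_pos: [588.9, -37.3, 213.3]
ee_rot: [0.001, 0.712, 0.703, 0.0]
force: [-0.2, -0.1, 0.3]
grip_width: 0.45
```

{"api": "drive_tool", "payload": {
  "rows": [
    [[0, 0, 0.3, 0, 0, 0], [0, 0, 0.7, 0, 0, 0], [0, 0, 1, 0, 0, 0], [0, 0, 1, 0, 0, 0]]
  ]
}}

```text
time_s: 49.6
eef_pos: [589.1, -37.3, 315.5]
ee_rot: [0.003, 0.712, 0.703, 0.002]
force: [0.1, -0.4, -0.8]
grip_width: 0.45
```

{"api": "drive_tool", "payload": {
  "rows": [
    [[-0.5, -0.5, 0, 0, 0, 0], [-1, -1, 0.3, 0, 0, 0], [-1, -1, 0.3, 0, 0, 0]]
  ]
}}

```text
time_s: 49.98
eef_pos: [487.5, -138.9, 345.4]
ee_rot: [0.002, 0.712, 0.702, 0.001]
force: [0.6, 0.1, 0.7]
grip_width: 0.453
```

{"api": "drive_tool", "payload": {
  "rows": [
    [[-0.5, -0.5, 0, 0, 0, 0], [-1, -1, 0.3, 0, 0, 0], [-1, -1, 0.3, 0, 0, 0]]
  ]
}}

```text
time_s: 50.35
eef_pos: [385.8, -240.4, 375.3]
ee_rot: [0.002, 0.713, 0.701, 0.001]
force: [0.5, -0.1, -1.2]
grip_width: 0.455
```

```bash

python3 - <<'E'
from h import *
im=viewer.capture('top'); cv2.imwrite('pics/t29.png',im[:,:,::-1]); crop(im,200,190,400,300,4,'pics/t29c.png')
crop(viewer.capture('side'),150,140,390,310,3.3,'pics/s29.png'); print(ctrl.sense()['time_s'])
E
```

```text
50.45
```

View pics/t29.png

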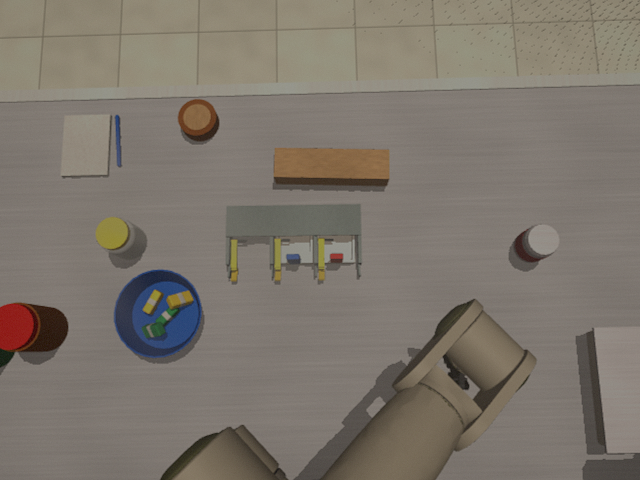

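View pics/t29c.png

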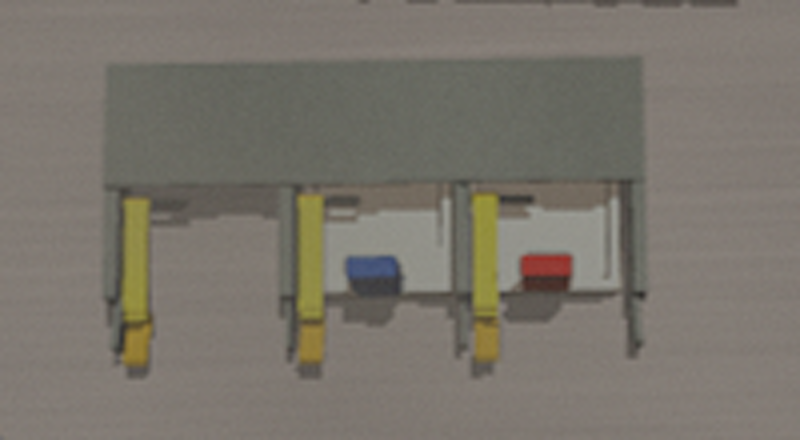

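View pics/s29.png

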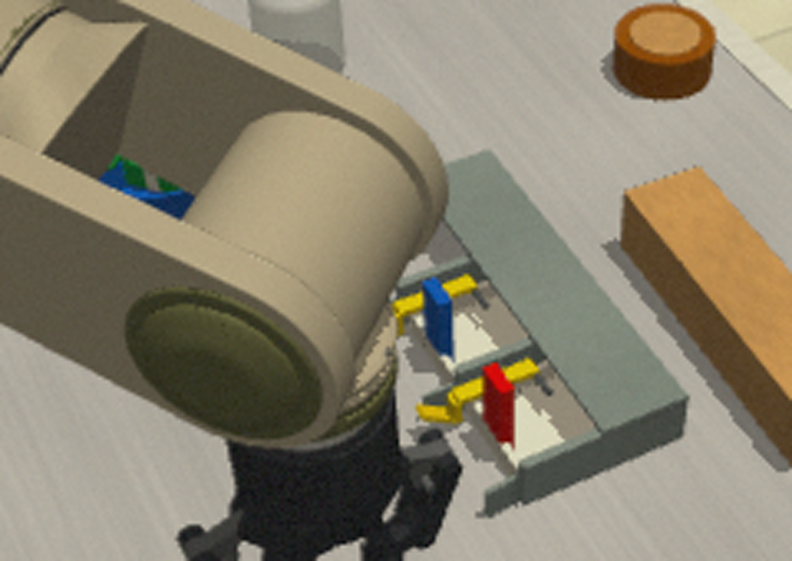

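```bash
python3 -c "
from rig import ctrl
print(ctrl.finish_job())"
```

```text
the job is handed in; nothing more can be done
None
```

The job is done and handed in at about 50 s of the 210 s allowed; no verdict came back.

- **Soap bars:** I tipped the two bars on the blue-handled tray straight off it into the basin. I then set that tray down in front of the rack and added the yellow and green bars from the counter. All four bars show in the basin in the last top view.
- **Trays:** I slid the blue-handled tray into lane 1, then the only red-handled tray found into lane 0, both front first. Each tray's own edge lifted its catch, and the contact forces seen stayed below about 8 N.
- **Catches:** Both catches show as dropped behind the trays. Catch 0's toe is within 1 pixel of its empty, dropped position in the side view. The arm hid catch 1 in that last side view, so I judged it from the view right after release and the final top view.
- **Surroundings:** The jar, tin and parcel look unmoved, and I saw no sign of anything being knocked aside. The gripper was clear of everything at hand-in.
- **Disagreements:** The top and wrist cameras differed by about 1 to 4 mm on absolute positions. I aligned the trays to the lanes by comparing the two within the same image. No check failed.

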